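# Check in the analyser service kit

## Task

Put every loose service part on the bench (there may be three to five of: spanner, T-handled key, L bracket, U bracket, socket) into its own matching cut-out of the foam tray, down flat on the yellow base. Then pick up the hand scanner, aim its window at the tray's bar-code label from about 8 to 9 cm away along its line of sight and hold it still there for a good two seconds, and lay the scanner back in its dock, with all the parts still in place. Leave the orange-capped vial and the notepad where they are.

Things in the scene. Friction and masses are not known exactly. Their poses are not given: they have to be found in the camera images.
- spanner_c (a point): Open-ended spanner lying flat, orange handle and steel head, 20 mm thick throughout, 108 mm long. Point: half-way up, in the middle of the 18 mm wide handle close to the balance point, the place to grip. Own x runs along the handle towards the head, z up: handle from x -57 to 17 mm (y +-9), head 40 mm wide from x 17 to 33, two jaws 10 mm wide from x 33 to 51 at y 10 to 20 and -20 to -10.
- tkey_c (a point): T-handled key lying flat, red crossbar and steel stem, 20 mm thick throughout. Point: half-way up, in the middle of the 14 mm wide stem near the balance point, the place to grip (across the stem). Own y runs along the stem towards the crossbar: stem y -45 to 15 mm (x +-7), crossbar y 15 to 33, x -35 to 35.
- lbracket_c (a point): L-shaped blue-painted steel angle bracket lying with its L outline facing up, strip 20 mm tall and 10 mm thick. Point: half-way up, in the long leg, the place to grip (across the leg). Own y runs along the long leg away from the corner: long leg x +-5, y -27 to 43 mm; short leg x 5 to 55, y -27 to -17.
- ubracket_c (a point): U-shaped brass bracket lying with its U outline facing up, strip 20 mm tall and 10 mm thick. Point: half-way up, in the middle of the base web, the place to grip (across the web). Own x points from the web into the open side: web x +-5, y -28 to 28 mm; two legs x 5 to 31 at y 18 to 28 and -28 to -18.
- socket_c (a point): Round steel socket standing upright with a black recess on top, 38 mm diameter, 30 mm tall. Point: its centre, half-way up; z up, its yaw does not matter.
- tray: Fixed shadow-cut tray: yellow base plate 252 x 272 mm, 4 mm thick, carrying 10 mm of dark foam 240 (x) x 260 (y) mm, its top 14 mm above the table. Five cut-outs in the foam, one per part outline, show the yellow base (cut-out floor 4 mm above the table), so a 20 mm part stands 10 mm proud of the foam when seated. Origin: centre of the underside, z up. The bar-code label is on the -y margin.
- tray_label (a point): Centre of the white bar-code label (64 x 32 mm, lying flat, facing up) on the foam's top along the tray's -y edge, 14.5 mm above the table. Frame parallel to the tray's.
- scanner_c (a point): Flat grey hand scanner, 130 mm long, 46 mm wide, 28 mm tall, red window under its nose; it starts lying in its dock. Point: its centre (14 mm above its underside), close to the balance point; grip it here across its width. Own x points to the nose, z up.
- scanner_lens (a point): The scanner's red window, 58 mm ahead of the scanner's centre along its own x and 6 mm below the centre. Own z is the line of sight: forward and 45 degrees down when the scanner is held level (own y is the scanner's y). It reads what lies on this line (within 15 mm of it) 50 to 130 mm from the window, best about 85 mm.
- scanner: The same scanner as a body; origin: centre of its underside, axes as above.
- dock_seat (a point): Where the scanner's centre lies when docked in the fixed white and blue dock (164 x 72 mm), 22 mm above the table, over the dock's centre; x along the dock's length. The scanner lies level on a plate 8 mm above the table, its length along the dock's x (either way round), between four corner cheeks (14 mm above the plate, 4 mm free on either side) and two end stops (18 mm above the plate, 5.5 mm free at each end). The middle 80 mm is open at both sides for fingers.
- spanner_place (a point): Where the spanner's listed point lies when it is seated in its cut-out of the tray, 14 mm above the table. The cut-out runs straight down and is 3 mm wider than the part on every side. Frame: parallel to the tray's; a correctly seated part has its own x, y, z axes along these and its own listed point within 8 mm sideways and 3 mm in height of this point.
- tkey_place (a point): Where the T-handled key's listed point lies when it is seated in its cut-out of the tray, 14 mm above the table. The cut-out runs straight down and is 3 mm wider than the part on every side. Frame: parallel to the tray's; a correctly seated part has its own x, y, z axes along these and its own listed point within 8 mm sideways and 3 mm in height of this point.
- lbracket_place (a point): Where the L bracket's listed point lies when it is seated in its cut-out of the tray, 14 mm above the table. The cut-out runs straight down and is 3 mm wider than the part on every side. Frame: parallel to the tray's; a correctly seated part has its own x, y, z axes along these and its own listed point within 8 mm sideways and 3 mm in height of this point.
- ubracket_place (a point): Where the U bracket's listed point lies when it is seated in its cut-out of the tray, 14 mm above the table. The cut-out runs straight down and is 3 mm wider than the part on every side. Frame: parallel to the tray's; a correctly seated part has its own x, y, z axes along these and its own listed point within 8 mm sideways and 3 mm in height of this point.
- socket_place (a point): Where the socket's listed point lies when it is seated in its cut-out of the tray, 19 mm above the table. The cut-out runs straight down and is 3 mm wider than the part on every side. Frame: parallel to the tray's; a correctly seated part has its own x, y, z axes along these and its own listed point within 8 mm sideways and 3 mm in height of this point.
- vial: Small clear vial with an orange cap, 30 mm diameter, 42 mm tall, standing among the loose parts; leave alone. Origin: centre of its underside.
- notepad: Paper pad 150 x 105 x 12 mm; leave alone. Origin: centre of its underside.
Mind the look-alikes: they are no part of the job. What is meant by the part that bears tkey_c is not white, and is the larger of those in its own colour.

How it is judged:
By the outcome, as a careful person would: the job done as asked, in the order asked, and still so for the second after the job is handed in, with the robot touching nothing.
Of spanner, tkey, lbracket, ubracket, socket only 3 to 5 are there at a start; the rules pass over those that are not, and their reading is None.
At some moment in a run one of spanner, tkey, lbracket, ubracket, socket may be knocked a few centimetres aside while the robot is not near it.
Once in a run the grip may slacken for a moment while it holds something.
It also fails if it takes over 210 s, if anything falls off the work surface, if the arm or the gripper's body presses on something with over 40 N, if the wrist force passes 120 N, or if a joint passes its speed limit or range.

## Robot

A 7-joint arm with a two-finger parallel gripper is mounted at the origin on the work surface. World frame = base frame: x ahead of the robot, y to its left, z up, the work surface at z = 0. Lengths are in m, angles in rad, forces in N, time in s.
With the tool pointing down it reaches from about 0.425 to 0.95 m from the base axis. Payload 4.7 kg.
Tool frame: the origin (TCP) lies between the finger pads; the fingertips stand 25 mm ahead of it and the grasp point (between the pads) lies 6 mm ahead of it; z points along the fingers, y is the direction in which the jaws open and shut (so a half turn about z gives the same grasp; the last joint's range is limited). The gripper opens to 87 mm and grips with 3 to 60 N. Pads are 19 mm wide; open, the fingers measure 117 mm over their backs; the gripper's body (75 mm by 190 mm) begins 51 mm behind the grasp point.
Start: joints at [1.288, 0.469, -0.049, 1.532, 0.024, 1.141, -0.082], TCP at [0.17, -0.653, 0.248] pointing down, gripper open.
Joint ranges: [-2.59, 2.59], [-0.33, 1.99], [-1.39, 1.29], [0.1, 2.45], [-1.04, 4.18], [0.21, 1.99], [-2.66, 2.66]. Speed limits (rad/s): [2.57, 2.57, 3.14, 3.14, 3.14, 3.14, 3.14].

## Interface

Orientations are given as a unit quaternion [x, y, z, w].
In Python, from rig import monitor, eyes, workorder, spotter gives the robot as it stands.
- The arm moves only by the tool jog_arm, never from a script. Its argument "plan" is text: rows parted by semicolons, each of 4 numbers parted by spaces: the shift along the tool's x, y, z in cm, then the turn about the tool's z in degrees. In form: x y z turn; .... A call has 1 to 10 rows; each row shifts and turns the commanded pose from where the row before left it, along the tool's axes as they then stand; what a row does not reach is not made up. A row lasts 1/8 s, in which the tool goes at most 62.5 mm and 10.7 degrees, less where a joint would pass 70% of its speed; a pose out of reach is approached as far as the arm can. A call is refused whole if a number of a shift passes 6.25 or a number of a turn 10.7, either way. A call with a gripper value outside its range is refused whole. "hand" is the opening, from -1 (shut) to 1 (fully open), set as the call begins (left out, the last holds). The fingers move at their own pace and stop on an object; "force" is the grip in N (left out, the last holds). Time passes only in rows, so rows that do not move let the fingers close. It gives the time, the measured TCP pose, the force and the opening at its end, in the units of the state.
- monitor.get_state(): the state, without advancing time (a new reading comes with each control period).
- eyes.get_image(name): name is "scene" or "top" or "wrist"; returns the picture (400x640x3 uint8, red, green, blue); there is no depth.
- eyes.get_calibration(name): a dict with "fovy" (degrees; the focal length in pixels is half the picture's height over the tangent of half this angle, whatever the lens; pixels are square), "cx", "cy" (the principal point, pixels), "world_from_camera" (4x4, takes a point from camera to world coordinates); the wrist camera has in their place "T_tool_cam" (4x4, takes a point from camera to tool coordinates, whose origin is the TCP and whose axes are the flange's). Camera axes: x right, y up, looking along -z (the intrinsics and any distortion apply to the point x, -y, -z); pixel columns grow to the right and rows downward; lengths in m; the calibration is good to about 2 mm. A picture is of the moment at which its call begins: read the wrist's pose just before it. get_calibration takes no time and is no camera call.
- workorder.job_done(): hands the job in, once; it reports no verdict.
Trained networks look in the newest picture that a camera, given by its name, has taken for a name from the list of things; names that differ only in an ending like _2 or _b are one class to them, and where a whole thing is asked for, a point or a joint stands for the part that bears it (a point fixed in the world has none). Each returns a list of dicts, best first, with "confidence" (0 to 1); they miss things now and then, are a little off and sometimes report something else, mostly with a low value. They report only what shows in the picture. A call takes as long as a camera call. They do not tell look-alikes from the thing itself.
- spotter.spot_in(camera, name): "location" ([column, row] in pixels, amid what is visible of it).
- spotter.landmark_of(camera, name): "location" ([column, row] in pixels: a listed point, or the origin of a listed thing).
The state is a dict: "time": time; "joint_pos": joint angles; "qvel": joint speeds; "tau": joint torques, N m; "ee_pos": TCP position; "tcp_rot": TCP orientation; "ft_force": force on the tool from outside, world axes, zero at the start; "wrist_torque": the same for the moment, N m; "opening": opening from 0.0 (shut) to 1.0 (fully open).
Only numpy, scipy, OpenCV 4.12 (cv2) and the standard library are available. Lean on these libraries where they do the work, as an engineer would, in place of code of your own. Each camera call takes 0.05 s, during which the arm holds its last target.

## Working session

There is one attempt and no reset: what is moved stays moved. The work goes in short steps, Python scripts to look and compute and a tool call to move; the robot and the scene stay as the last step left them, time stands still between calls to the robot, and variables do not carry over. Pictures are saved under pics/ and viewed, and the job is handed in when it is done.

Besides the shell and the picture viewer there is one more tool, called after "Request:" as name(argument=value, ...) on one line, values as JSON. jog_arm: Moves the arm, as the interface text tells. Its arguments: {"type":"object","properties":{"plan":{"type":"string"},"hand":{"type":"number"},"force":{"type":"number"}},"required":["plan"]}

```bash
ls; mkdir -p pics
python3 - <<'E'
from rig import monitor, eyes, workorder, spotter
import cv2
s=monitor.get_state(); print(s)
for n in ["scene","top","wrist"]:
    im=eyes.get_image(n); cv2.imwrite(f"pics/{n}0.png",im[:,:,::-1]); print(n,eyes.get_calibration(n))
E
```

```text
pics
{'time': 0.0, 'joint_pos': array([ 1.28806591,  0.46943493, -0.04858287,  1.5336954 ,  0.02411888,
        1.14099188, -0.08229269]), 'qvel': array([ 2.15595377e-05,  3.29805307e-04, -1.10001039e-03, -1.51891399e-03,
       -3.32130234e-04,  4.86431919e-04, -2.09368279e-04]), 'tau': array([-3.68358928e-05, -5.07975125e+01, -8.06874619e-02, -2.36155576e+01,
       -6.14735833e-02,  3.79504880e-02,  1.58368407e-04]), 'ee_pos': array([ 0.16936282, -0.65283759,  0.24650312]), 'tcp_rot': array([ 9.91954318e-01,  1.26592605e-01, -1.69468479e-04, -9.56752574e-04]), 'ft_force': array([ 0.31621782, -0.79921002, -0.16381432]), 'wrist_torque': array([0.00399084, 0.01423672, 0.00475713]), 'opening': 0.9988121843288348}
scene {'fovy': 53.44673340469014, 'cx': 316.1772211251342, 'cy': 203.48540735625068, 'world_from_camera': array([[ 0.68507706, -0.49180174,  0.5374016 ,  0.94377133],
       [ 0.72835961,  0.44955799, -0.51709756, -0.50803018],
       [ 0.0127163 ,  0.74567329,  0.66619039,  0.64917122],
       [ 0.        ,  0.        ,  0.        ,  1.        ]])}
top {'fovy': 51.61562603748276, 'cx': 322.01432267891477, 'cy': 204.20259586897978, 'world_from_camera': array([[ 0.01487327,  0.98977827, -0.14183709,  0.33534218],
       [-0.99987281,  0.0155394 ,  0.00358991, -0.04169191],
       [ 0.00575728,  0.14176566,  0.9898835 ,  1.07316583],
       [ 0.        ,  0.        ,  0.        ,  1.        ]])}
wrist {'fovy': 63.51394745233709, 'cx': 317.944142849891, 'cy': 197.69711949543205, 'T_tool_cam': array([[-4.70258408e-04,  9.70772093e-01,  2.40002754e-01,
         6.62970137e-02],
       [ 9.99999670e-01,  6.15435020e-04, -5.29947628e-04,
         9.78380215e-04],
       [-6.62164468e-04,  2.40002426e-01, -9.70772062e-01,
        -1.36284920e-01],
       [ 0.00000000e+00,  0.00000000e+00,  0.00000000e+00,
         1.00000000e+00]])}
```

View pics/top0.png

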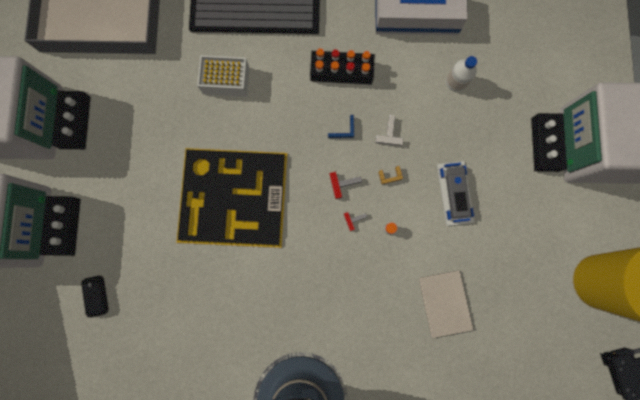

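View pics/scene0.png

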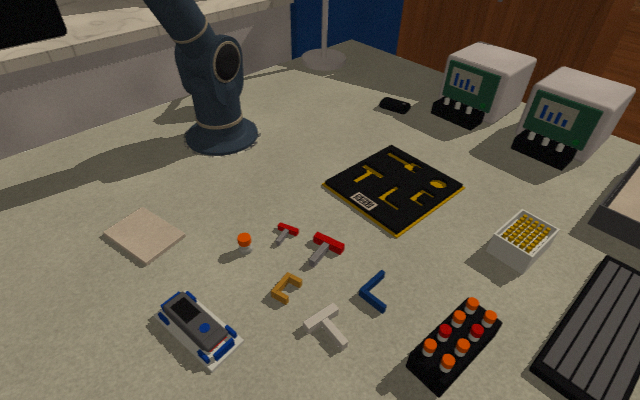

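View pics/wrist0.png

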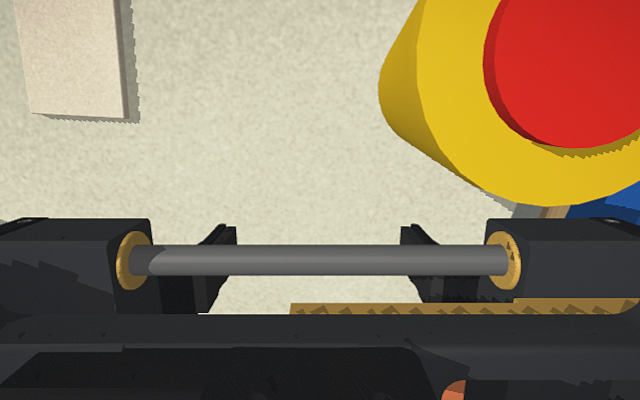

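The top view shows three loose parts: the blue L at (343,127), the larger red T at (345,184) and the brass U at (391,176). No spanner or socket is on the bench. The look-alikes are the white T at (391,132) and the small red T at (355,220). The tray is at (233,197), and the scanner sits in its dock at (457,192).

```bash
cat > h.py <<'E'
import numpy as np, cv2
from scipy.spatial.transform import Rotation as R
from scipy.optimize import minimize
from rig import monitor, eyes, workorder, spotter
def rect(x0,x1,y0,y1): return np.array([[x0,y0],[x1,y0],[x1,y1],[x0,y1]],float)/1000
P={'spanner':[rect(-57,17,-9,9),rect(17,33,-20,20),rect(33,51,10,20),rect(33,51,-20,-10)],
'tkey':[rect(-7,7,-45,15),rect(-35,35,15,33)],
'lbracket':[rect(-5,5,-27,43),rect(5,55,-27,-17)],
'ubracket':[rect(-5,5,-28,28),rect(5,31,18,28),rect(5,31,-28,-18)],
'scanner':[rect(-65,65,-23,23)]}
P['dockplate']=[rect(-82,82,-36,36)]
def grow(rs,g=.003): return [np.array([[r[:,0].min()-g,r[:,1].min()-g],[r[:,0].max()+g,r[:,1].min()-g],[r[:,0].max()+g,r[:,1].max()+g],[r[:,0].min()-g,r[:,1].max()+g]]) for r in rs]
class Cam:
    def __init__(s,name,st=None):
        c=eyes.get_calibration(name); s.f=200/np.tan(np.radians(c['fovy']/2)); s.cx,s.cy=c['cx'],c['cy']
        if name=='wrist':
            st=st or monitor.get_state(); T=np.eye(4); T[:3,:3]=R.from_quat(st['tcp_rot']).as_matrix(); T[:3,3]=st['ee_pos']
            s.T=T@c['T_tool_cam']
        else: s.T=c['world_from_camera']
        s.Ti=np.linalg.inv(s.T)
    def proj(s,p):
        q=np.atleast_2d(p)@s.Ti[:3,:3].T+s.Ti[:3,3]
        return np.c_[s.cx+s.f*q[:,0]/-q[:,2], s.cy+s.f*q[:,1]/q[:,2]]
    def back(s,u,v,z):
        d=s.T[:3,:3]@np.array([(u-s.cx)/s.f,-(v-s.cy)/s.f,-1]); o=s.T[:3,3]
        return o+d*(z-o[2])/d[2]
def snap(name,tag=None):
    st=monitor.get_state(); im=eyes.get_image(name); c=Cam(name,st)
    if tag: cv2.imwrite(f'pics/{tag}.png',im[:,:,::-1])
    return im,c,st
def tf(p,x,y,a):
    c,s_=np.cos(a),np.sin(a); return p@np.array([[c,s_],[-s_,c]])+[x,y]
SS=4
def fill(m,pts): 
    cv2.fillPoly(m,[np.round(pts*SS*16+ (SS/2-0.5)*16).astype(np.int32)],255,shift=4) 
def render(cam,rects,x,y,a,z0,z1,mode,off,shape):
    h,w=shape
    ms=[]
    def flat(z):
        m=np.zeros((h*SS,w*SS),np.uint8)
        for r in rects:
            q=tf(r,x,y,a); fill(m,cam.proj(np.c_[q,np.full(len(q),z)])-off)
        return m
    if mode=='hole': m=flat(z0)&flat(z1)
    else:
        m=np.zeros((h*SS,w*SS),np.uint8)
        for r in rects:
            q=tf(r,x,y,a); p=np.vstack([cam.proj(np.c_[q,np.full(4,z)]) for z in(z0,z1)])-off
            fill(m,cv2.convexHull(p.astype(np.float32))[:,0])
    return cv2.resize(m,(w,h),interpolation=cv2.INTER_AREA)/255.
def fit(cam,mask,rects,x,y,a,z0,z1,mode='solid',pad=60,yaws=None):
    """mask float; returns x,y,a,iou"""
    p=cam.proj([[x,y,z1]])[0]
    L=max(np.abs(r).max() for r in rects)*1.5
    e=np.linalg.norm(cam.proj([[x+L,y,z1]])[0]-p)+pad/3
    c0=max(int(p[0]-e),0);r0=max(int(p[1]-e),0);c1=min(int(p[0]+e),640);r1=min(int(p[1]+e),400)
    mk=mask[r0:r1,c0:c1].astype(float); off=np.array([c0,r0])
    def cost(v):
        m=render(cam,rects,x+v[0]/1000,y+v[1]/1000,a+v[2]/50,z0,z1,mode,off,mk.shape)
        return 1-np.minimum(m,mk).sum()/max(np.maximum(m,mk).sum(),1)
    best=None
    for d in (yaws if yaws is not None else [0]):
        r=minimize(cost,[0,0,d*50],method='Nelder-Mead',options=dict(initial_simplex=np.array([[0,0,0],[5,0,0],[0,5,0],[0,0,6.]])+[0,0,d*50],xatol=.02,fatol=1e-4))
        if best is None or r.fun<best.fun: best=r
    r=minimize(cost,best.x,method='Nelder-Mead',options=dict(initial_simplex=np.array([[0,0,0],[2,0,0],[0,2,0],[0,0,2.]])+best.x,xatol=.02,fatol=1e-4))
    return x+r.x[0]/1000,y+r.x[1]/1000,(a+r.x[2]/50+np.pi)%(2*np.pi)-np.pi,1-r.fun
def hsvmask(im,col):
    h=cv2.cvtColor(im,cv2.COLOR_RGB2HSV); H,S,V=[h[:,:,i].astype(int) for i in range(3)]
    if col=='blue': return ((H>95)&(H<125)&(S>130)).astype(float)
    if col=='red': return (((H<6)|(H>174))&(S>150)&(V>60)).astype(float)
    if col=='yellow': return ((H>15)&(H<35)&(S>120)&(V>60)).astype(float)
E
python3 - <<'E'
from h import *
im=cv2.imread('pics/top0.png'); 
cv2.imwrite('pics/t0crop.png',cv2.resize(im[100:300,160:500],None,fx=2.35,fy=2.35,interpolation=cv2.INTER_CUBIC))
c=Cam('top')
for n,(u,v) in dict(tray=(233,197),L=(348,132),T=(345,184),U=(391,176),dock=(457,192),yel=(610,285),vial=(391,229),pad=(446,303)).items(): print(n,c.back(u,v,.01).round(3))
E
```

```text
tray [0.503 0.186 0.01 ]
L [ 0.683 -0.112  0.01 ]
T [ 0.542 -0.105  0.01 ]
U [ 0.565 -0.226  0.01 ]
dock [ 0.525 -0.398  0.01 ]
yel [ 0.292 -0.779  0.01 ]
vial [ 0.426 -0.224  0.01 ]
pad [ 0.242 -0.361  0.01 ]
```

View pics/t0crop.png

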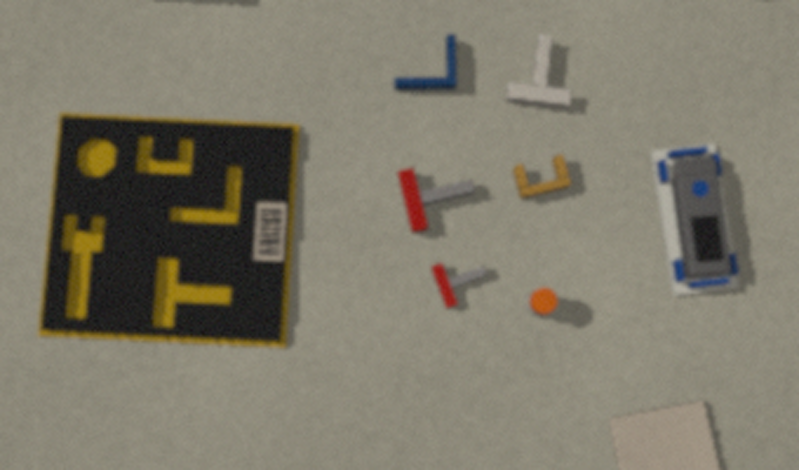

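```bash
cat >> h.py <<'E'
def yaw_of(st):
    m=R.from_quat(st['tcp_rot']).as_matrix(); return np.degrees(np.arctan2(m[1,0],m[0,0]))
def plan(target,yaw=None,st=None,step=5.0,rot=8.0,n=None):
    """rows x y z turn to go from measured pose to target (world m, tool down), yaw of tool x in deg"""
    st=st or monitor.get_state(); y0=yaw_of(st); yaw=y0 if yaw is None else yaw
    d=(np.array(target)-st['ee_pos'])*100; dy=(yaw-y0+180)%360-180
    n=n or max(1,int(np.ceil(max(np.linalg.norm(d)/step,abs(dy)/rot))))
    rows=[]
    for i in range(n):
        a=np.radians(y0+dy*i/n); w=d/n
        x=np.array([np.cos(a),np.sin(a)]); y=np.array([np.sin(a),-np.cos(a)])
        rows.append("%.2f %.2f %.2f %.1f"%(x@w[:2],y@w[:2],-w[2],-dy/n))
    print('t=%.2f'%st['time'],n,'rows from',st['ee_pos'].round(4),'yaw %.1f'%y0)
    for i in range(0,n,10): print('; '.join(rows[i:i+10]))
E
python3 - <<'E'
from h import *
plan([.6,-.22,.25],90)
E
```

```text
t=0.15 13 rows from [ 0.1694 -0.653   0.2468] yaw 14.5
4.04 -2.39 -0.02 -5.8; 4.26 -1.97 -0.02 -5.8; 4.44 -1.53 -0.02 -5.8; 4.57 -1.07 -0.02 -5.8; 4.66 -0.60 -0.02 -5.8; 4.70 -0.13 -0.02 -5.8; 4.68 0.34 -0.02 -5.8; 4.63 0.82 -0.02 -5.8; 4.52 1.28 -0.02 -5.8; 4.37 1.73 -0.02 -5.8
4.17 2.16 -0.02 -5.8; 3.93 2.57 -0.02 -5.8; 3.65 2.96 -0.02 -5.8
```

Request:
jog_arm(plan="4.04 -2.39 0 -5.8; 4.26 -1.97 0 -5.8; 4.44 -1.53 0 -5.8; 4.57 -1.07 0 -5.8; 4.66 -0.60 0 -5.8; 4.70 -0.13 0 -5.8; 4.68 0.34 0 -5.8; 4.63 0.82 0 -5.8; 4.52 1.28 0 -5.8; 4.37 1.73 0 -5.8", hand=1, force=25)

```text
time: 1.4
ee_pos: [0.5016, -0.3193, 0.2474]
tcp_rot: [0.805, 0.593, -0.0, -0.0]
ft_force: [0.3, -0.3, -0.1]
opening: 1.003
```

Request:
jog_arm(plan="4.17 2.16 0 -5.8; 3.93 2.57 0 -5.8; 3.65 2.96 0 -5.8; 0 0 0 0; 0 0 0 0")

```text
time: 2.02
ee_pos: [0.5997, -0.2212, 0.247]
tcp_rot: [0.708, 0.706, -0.001, -0.0]
ft_force: [-0.6, -0.4, -0.7]
opening: 1.002
```

Run:
```python
from h import *
im,c,st=snap('wrist','w1'); print(st['ee_pos'],yaw_of(st),st['tcp_rot'])
```

```text
[ 0.59970874 -0.22119217  0.24701154] 89.8959810561931 [ 7.07748292e-01  7.06464329e-01 -6.44860552e-04 -3.01589621e-04]
```

View pics/w1.png

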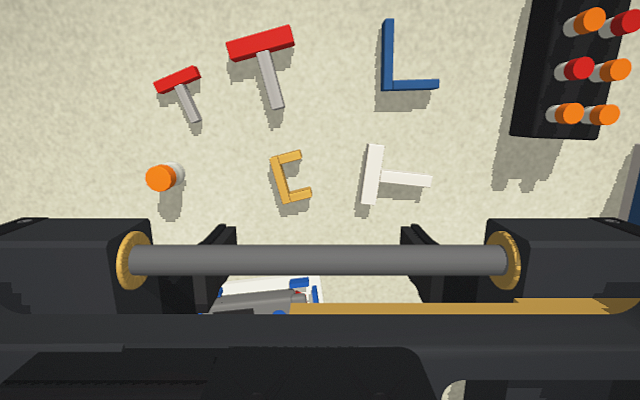

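The wrist view is clear: the red T at (262,60), the small red T at (180,90), the blue L at (400,65), the brass U at (290,178), the white T at (390,175) and the vial at (162,178).

```bash
cat >> h.py <<'E'
CROSS=[P['tkey'][1]]
def locate(im,c,which,x,y,a,tag=None):
    col={'lbracket':'blue','tkey':'red','ubracket':'yellow'}[which]
    rs=CROSS if which=='tkey' else P[which]
    m=hsvmask(im,col)
    r=fit(c,m,rs,x,y,np.radians(a),0,.02)
    if tag:
        o=im[:,:,::-1].copy()
        for q in P[which]:
            for z in(0,.02): cv2.polylines(o,[np.round(c.proj(np.c_[tf(q,*r[:3]),np.full(4,z)])*16).astype(np.int32)],True,(0,255,0),1,shift=4)
        p=c.proj([[r[0],r[1],.02]])[0].astype(int)
        o=o[max(p[1]-80,0):p[1]+80,max(p[0]-100,0):p[0]+100]
        cv2.imwrite(f'pics/{tag}_{which}.png',cv2.resize(o,None,fx=3,fy=3))
    print(which,'x %.4f y %.4f yaw %.1f iou %.2f'%(r[0],r[1],np.degrees(r[2]),r[3])); return r
E
python3 - <<'E'
from h import *
im=cv2.imread('pics/w1.png')[:,:,::-1].copy(); c=Cam('wrist')
for n,(u,v),a in [('lbracket',(386,55),0),('tkey',(262,65),15),('ubracket',(280,178),15)]:
    p=c.back(u,v,.01); print(p); locate(im,c,n,p[0],p[1],a,'f1')
o=np.hstack([cv2.copyMakeBorder(i,0,480-i.shape[0],0,0,0) [:, :600] for i in [cv2.imread(f'pics/f1_{n}.png') for n in('lbracket','tkey','ubracket')]])
cv2.imwrite('pics/f1.png',cv2.resize(o,None,fx=.44,fy=.44))
E
```

```text
[ 0.67393867 -0.09279003  0.01      ]
lbracket x 0.6749 y -0.1025 yaw 1.7 iou 0.83
[ 0.54044856 -0.10231469  0.01      ]
tkey x 0.5460 y -0.1043 yaw 14.6 iou 0.81
[ 0.55593935 -0.22631803  0.01      ]
ubracket x 0.5561 y -0.2275 yaw 14.2 iou 0.87
```

View pics/f1.png

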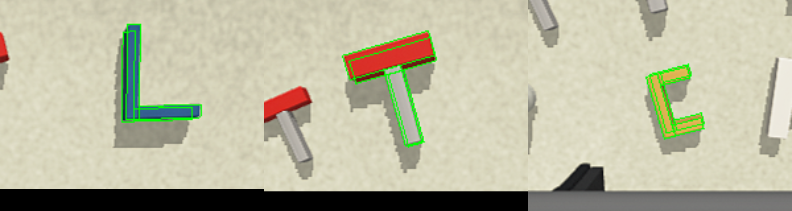

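Run:
```python
from h import *
plan([.5561,-.2275,.07],104.2,step=4.5)
```

```text
t=2.08 5 rows from [ 0.5994 -0.222   0.2471] yaw 89.8
-0.11 -0.86 3.54 -2.9; -0.07 -0.87 3.54 -2.9; -0.03 -0.87 3.54 -2.9; 0.02 -0.87 3.54 -2.9; 0.06 -0.87 3.54 -2.9
```

Request:
jog_arm(plan="-0.11 -0.86 3.54 -2.9; -0.07 -0.87 3.54 -2.9; -0.03 -0.87 3.54 -2.9; 0.02 -0.87 3.54 -2.9; 0.06 -0.87 3.54 -2.9; 0 0 0 0; 0 0 0 0")

```text
time: 2.95
ee_pos: [0.558, -0.2272, 0.072]
tcp_rot: [0.613, 0.79, 0.0, 0.001]
ft_force: [-0.1, 0.3, -0.2]
opening: 0.998
```

Run:
```python
from h import *
for i in range(4):
    st=monitor.get_state(); print(st['ee_pos'].round(4),round(yaw_of(st),2)); im,c,_=snap('wrist','w2' if i==0 else None)
plan([.5561,-.2275,.036],104.2,step=2)
```

```text
[ 0.558  -0.2272  0.072 ] 104.32
[ 0.5585 -0.227   0.0724] 104.36
[ 0.5587 -0.2268  0.0725] 104.39
[ 0.5585 -0.2267  0.0724] 104.41
t=3.15 2 rows from [ 0.5583 -0.2265  0.0722] yaw 104.4
-0.02 -0.12 1.81 0.1; -0.02 -0.12 1.81 0.1
```

View pics/w2.png

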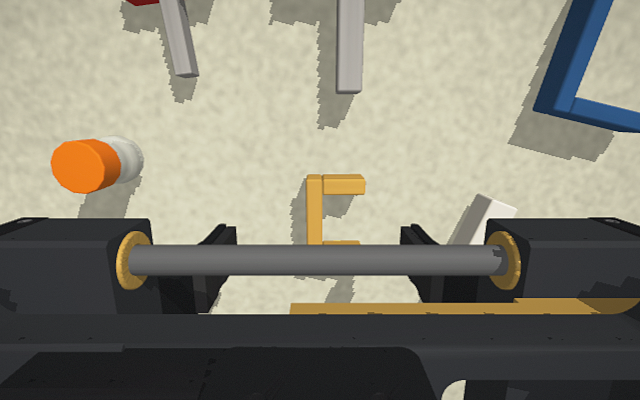

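The U web is at column 315, centred between the fingers, and the vial is clear of the left finger.

Request:
jog_arm(plan="0 -0.1 1.8 0; 0 -0.1 1.8 0; 0 0 0 0; 0 0 0 0")

```text
time: 3.65
ee_pos: [0.5552, -0.2266, 0.0342]
tcp_rot: [0.613, 0.79, 0.0, -0.0]
ft_force: [-0.1, -0.9, -0.8]
opening: 1.0
```

Request:
jog_arm(plan="0 0 0 0; 0 0 0 0; 0 0 0 0; 0 0 0 0; 0 0 0 0; 0 0 0 0; 0 0 0 0; 0 0 0 0", hand=-1, force=25)

```text
time: 4.65
ee_pos: [0.5552, -0.2268, 0.0346]
tcp_rot: [0.613, 0.79, -0.0, 0.0]
ft_force: [-0.5, -0.5, 0.5]
opening: 0.171
```

Request:
jog_arm(plan="0 0 0 0; 0 0 0 0; 0 0 0 0")

```text
time: 5.03
ee_pos: [0.5552, -0.2267, 0.0345]
tcp_rot: [0.613, 0.79, 0.0, 0.0]
ft_force: [0.8, -0.6, -1.4]
opening: 0.111
```

Run:
```python
from h import *
st=monitor.get_state(); st=dict(st); 
st2=dict(st); st2['ee_pos']=st['ee_pos']+[0,0,.08]
plan([.5,.10,.25],90,st=st2,step=5)
```

```text
t=5.03 8 rows from [ 0.5552 -0.2267  0.1145] yaw 104.4
4.13 0.35 -1.69 1.8; 4.14 0.22 -1.69 1.8; 4.14 0.09 -1.69 1.8; 4.14 -0.04 -1.69 1.8; 4.14 -0.17 -1.69 1.8; 4.13 -0.30 -1.69 1.8; 4.12 -0.43 -1.69 1.8; 4.10 -0.56 -1.69 1.8
```

Request:
jog_arm(plan="0 0 -2 0; 0 0 -3 0; 0 0 -3 0")

```text
time: 5.4
ee_pos: [0.5553, -0.2267, 0.1166]
tcp_rot: [0.613, 0.79, 0.0, 0.0]
ft_force: [0.8, 0.1, -0.4]
opening: 0.111
```

Request:
jog_arm(plan="4.13 0.35 -1.69 1.8; 4.14 0.22 -1.69 1.8; 4.14 0.09 -1.69 1.8; 4.14 -0.04 -1.69 1.8; 4.14 -0.17 -1.69 1.8; 4.13 -0.30 -1.69 1.8; 4.12 -0.43 -1.69 1.8; 4.10 -0.56 -1.69 1.8; 0 0 0 0; 0 0 0 0")

```text
time: 6.65
ee_pos: [0.4997, 0.0995, 0.2503]
tcp_rot: [0.707, 0.707, -0.0, 0.001]
ft_force: [-0.1, -0.1, -1.2]
opening: 0.111
```

Run:
```python
from h import *
im,c,st=snap('wrist','w3'); print(st['ee_pos'],yaw_of(st),st['opening'])
```

```text
[0.49972634 0.09952435 0.25032909] 90.05492368777712 0.11056408132338981
```

View pics/w3.png

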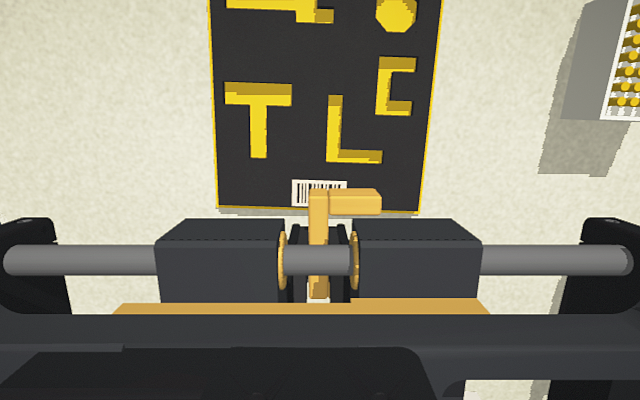

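```bash
cat >> h.py <<'E'
def hole(im,c,which,x,y,a,o=None,zz=(.004,.014)):
    m=hsvmask(im,'yellow'); g=grow(P[which])
    r=fit(c,m,g,x,y,np.radians(a),*zz,mode='hole',pad=15)
    print('hole',which,zz,'x %.4f y %.4f yaw %.2f iou %.3f'%(r[0],r[1],np.degrees(r[2]),r[3]))
    if o is not None:
        for q in g:
            for z in zz: cv2.polylines(o,[np.round(c.proj(np.c_[tf(q,*r[:3]),np.full(4,z)])*16).astype(np.int32)],True,(0,0,255) if z>.01 else (0,255,0),1,shift=4)
    return r
E
python3 - <<'E'
from h import *
im,c,st=snap('wrist'); o=im[:,:,::-1].copy()
for n,(u,v) in dict(ubracket=(384,87),lbracket=(335,133),tkey=(258,115)).items():
    p=c.back(u,v,.009)
    for zz in ((.004,.014),(.014,.014)):
        hole(im,c,n,p[0],p[1],0,o if zz[0]<.01 else None,zz)
b=c.proj([[.5,.05,.014]])
cv2.imwrite('pics/f3.png',cv2.resize(o[0:215,190:460],None,fx=2.9,fy=2.7))
E
```

```text
hole ubracket (0.004, 0.014) x 0.5740 y 0.1981 yaw -1.76 iou 0.679
hole ubracket (0.014, 0.014) x 0.5730 y 0.1974 yaw -1.48 iou 0.672
hole lbracket (0.004, 0.014) x 0.5192 y 0.1430 yaw -1.99 iou 0.217
hole lbracket (0.014, 0.014) x 0.5187 y 0.1437 yaw -1.83 iou 0.224
hole tkey (0.004, 0.014) x 0.4332 y 0.1657 yaw -1.79 iou 0.824
hole tkey (0.014, 0.014) x 0.4342 y 0.1652 yaw -2.45 iou 0.815
```

View pics/f3.png

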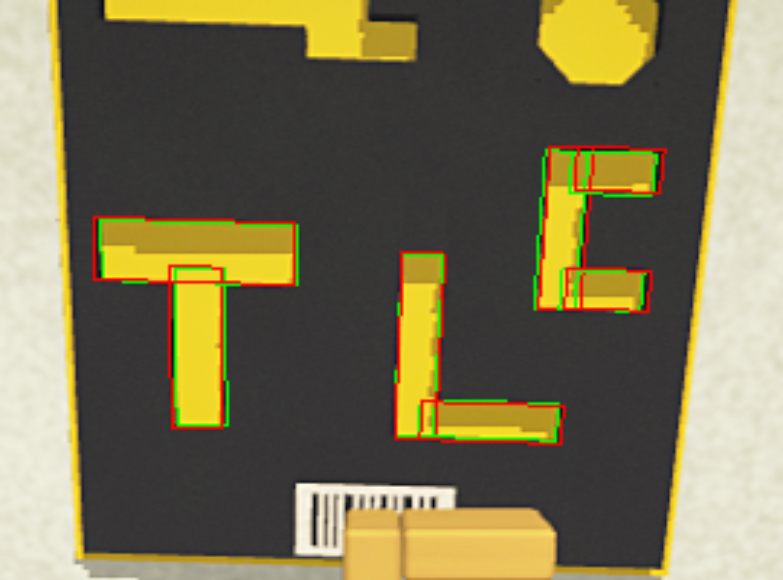

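Run:
```python
from h import *
plan([.5733,.1991,.065],88.15,step=4.5)
```

```text
t=6.75 5 rows from [0.4998 0.0985 0.2496] yaw 89.9
2.01 1.47 3.69 0.4; 2.02 1.45 3.69 0.4; 2.03 1.44 3.69 0.4; 2.04 1.43 3.69 0.4; 2.05 1.42 3.69 0.4
```

Request:
jog_arm(plan="2.01 1.47 3.69 0.4; 2.02 1.45 3.69 0.4; 2.03 1.44 3.69 0.4; 2.04 1.43 3.69 0.4; 2.05 1.42 3.69 0.4; 0 0 0 0; 0 0 0 0; 0 0 0 0")

```text
time: 7.75
ee_pos: [0.5741, 0.1994, 0.0668]
tcp_rot: [0.72, 0.694, 0.001, 0.001]
ft_force: [0.1, 0.2, -0.9]
opening: 0.115
```

Run:
```python
from h import *
im,c,st=snap('wrist','w4'); print(st['ee_pos'],yaw_of(st),st['opening'])
plan([.5733,.1991,.040],88.15,step=4.5)
```

```text
[0.5740748  0.19944276 0.06682746] 87.95096733786204 0.11482170417783086
t=7.80 1 rows from [0.574  0.1996 0.0668] yaw 88.0
-0.05 -0.07 2.68 -0.2
```

View pics/w4.png

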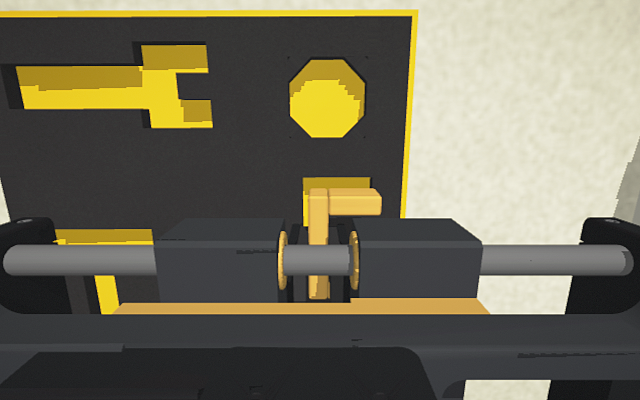

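The held U (leg at (350,200)) sits just above its cut-out, whose upper edge shows at row 180. I'm lowering it.

Request:
jog_arm(plan="-0.03 -0.05 1.0 -0.2; 0 0 1.0 0; 0 0 0.5 0; 0 0 0 0; 0 0 0 0")

```text
time: 8.43
ee_pos: [0.5728, 0.2004, 0.04]
tcp_rot: [0.718, 0.696, -0.0, -0.0]
ft_force: [-0.4, 0.3, -0.4]
opening: 0.111
```

Run:
```python
from h import *
im,c,st=snap('wrist','w5'); print(st['ee_pos'],yaw_of(st),st['opening'],st['ft_force'])
```

```text
[0.57280686 0.20035213 0.04000654] 88.25072339468349 0.11114009755745241 [-0.38681446  0.29358635 -0.35603806]
```

View pics/w5.png

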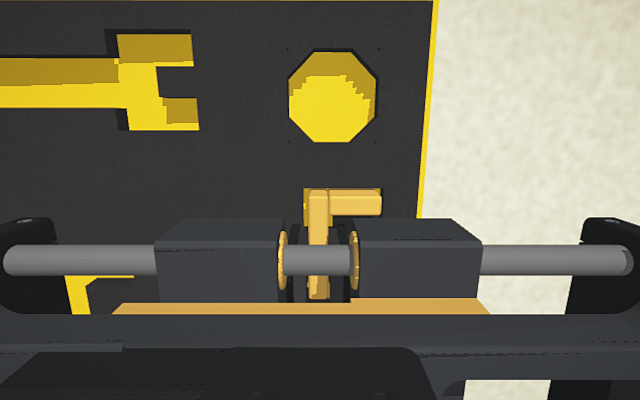

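Request:
jog_arm(plan="0 0 0 0; 0 0 0 0; 0 0 0 0; 0 0 0 0", hand=-0.5)

```text
time: 8.98
ee_pos: [0.5729, 0.2003, 0.0403]
tcp_rot: [0.718, 0.696, 0.0, 0.0]
ft_force: [-0.7, 0.5, -0.2]
opening: 0.245
```

Request:
jog_arm(plan="0 0 -1 0; 0 0 -3 0; 0 0 -5 0; -4 -1 -6 0; -4 -1 -4 0; -3 -1 0 0; 0 0 0 0; 0 0 0 0", hand=1)

```text
time: 9.98
ee_pos: [0.5411, 0.0976, 0.2221]
tcp_rot: [0.718, 0.696, 0.0, -0.0]
ft_force: [0.3, 0.1, -0.3]
opening: 0.983
```

Run:
```python
from h import *
im,c,st=snap('wrist','w6'); print(st['ee_pos'],yaw_of(st),st['opening'],st['ft_force'])
snap('top','t6')
```

```text
[0.54106045 0.09762341 0.22214723] 88.28002254075844 0.9829431832736885 [ 0.31670242  0.10810599 -0.32860754]
```

View pics/w6.png

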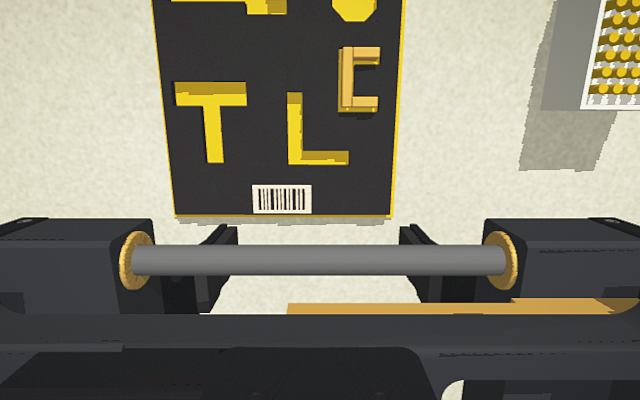

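View pics/t6.png

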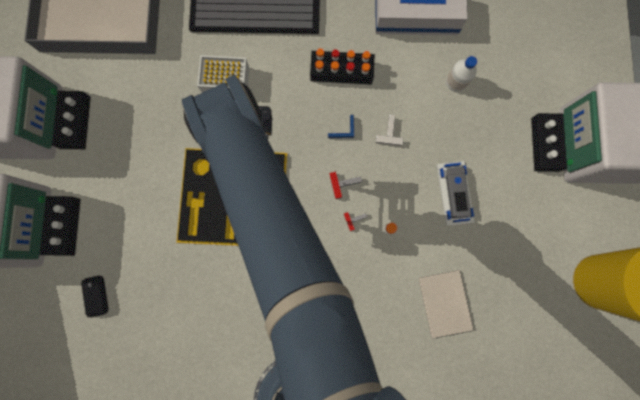

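The U sits in its cut-out at (360,78). The L and T have not moved. I'll re-measure from here.

Run:
```python
from h import *
im=cv2.imread('pics/w6.png')[:,:,::-1].copy(); c=Cam('wrist')
for n,(x,y) in dict(lbracket=(.5192,.143),tkey=(.4332,.1657)).items(): hole(im,c,n,x,y,-1.8)
h=cv2.cvtColor(im,cv2.COLOR_RGB2HSV); 
m=hsvmask(im,'yellow')
for zz in((.004,.024),(.012,.032)): print(zz,np.round(fit(c,m,P['ubracket'],.574,.198,-.03,*zz,pad=9),4))
r=im[183:216,250:314].astype(int).min(2)>150
ys,xs=np.where(im.astype(int).min(2)[180:216,245:320]>120); print(xs.min()+245,xs.max()+245,ys.min()+180,ys.max()+180)
print('label',c.back((xs.min()+xs.max()+1)/2+245,(ys.min()+ys.max()+1)/2+180,.0145))
plan([.62,-.16,.22],90,step=5.5)
```

```text
hole lbracket (0.004, 0.014) x 0.5194 y 0.1438 yaw -1.74 iou 0.294
hole tkey (0.004, 0.014) x 0.4330 y 0.1664 yaw -1.72 iou 0.885
(0.004, 0.024) [ 0.5727  0.1986 -0.0406  0.6502]
(0.012, 0.032) [ 0.5718  0.1976 -0.0173  0.6446]
252 311 185 213
label [0.50242181 0.07688074 0.0145    ]
t=10.07 5 rows from [0.5411 0.0983 0.2217] yaw 88.4
-5.12 1.73 0.03 -0.3; -5.13 1.70 0.03 -0.3; -5.14 1.67 0.03 -0.3; -5.15 1.64 0.03 -0.3; -5.16 1.61 0.03 -0.3
```

Request:
jog_arm(plan="-5.5 1.73 0 -0.3; -5.5 1.70 0 -0.3; -5.5 1.67 0 -0.3; -5.5 1.64 0 -0.3; -5.5 1.61 0 -0.3; 0 0 0 0; 0 0 0 0")

```text
time: 10.95
ee_pos: [0.6193, -0.178, 0.2211]
tcp_rot: [0.708, 0.706, 0.0, -0.001]
ft_force: [-0.3, 0.3, 0.9]
opening: 0.996
```

Run:
```python
from h import *
im,c,st=snap('wrist','w7'); print(st['ee_pos'],yaw_of(st))
r=locate(im,c,'lbracket',.6749,-.1025,1.7)
locate(im,c,'tkey',.546,-.1043,14.6)
plan([r[0],r[1],.07],90+np.degrees(r[2]),step=4.5)
```

```text
[ 0.61929062 -0.17802431  0.22110521] 89.84028269796504
lbracket x 0.6745 y -0.1008 yaw 1.3 iou 0.83
tkey x 0.5458 y -0.1035 yaw 13.2 iou 0.86
t=11.00 4 rows from [ 0.6193 -0.1771  0.2214] yaw 89.9
1.91 1.38 3.79 -0.3; 1.90 1.39 3.79 -0.3; 1.89 1.40 3.79 -0.3; 1.89 1.41 3.79 -0.3
```

View pics/w7.png

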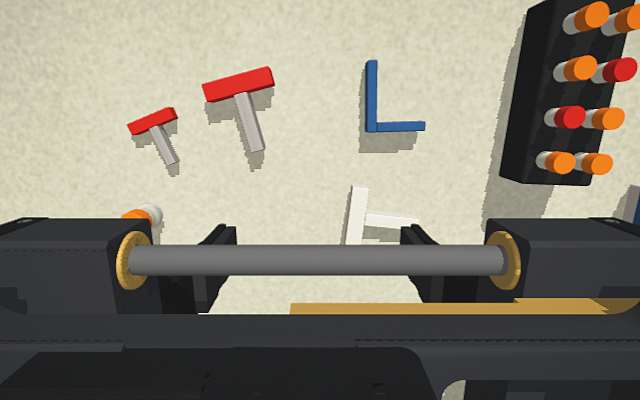

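Request:
jog_arm(plan="1.91 1.38 3.79 -0.3; 1.90 1.39 3.79 -0.3; 1.89 1.40 3.79 -0.3; 1.89 1.41 3.79 -0.3; 0 0 1.7 0; 0 0 1.6 0; 0 0 0 0; 0 0 0 0; 0 0 0 0")

```text
time: 12.12
ee_pos: [0.6752, -0.1043, 0.0386]
tcp_rot: [0.702, 0.713, 0.001, 0.001]
ft_force: [0.4, 0.1, -0.5]
opening: 0.998
```

Run:
```python
from h import *
im,c,st=snap('wrist','w8'); print(st['ee_pos'],yaw_of(st))
plan([.6745,-.1008,.036],91.3)
```

```text
[ 0.67521536 -0.1043218   0.03855305] 90.89377830008235
t=12.18 1 rows from [ 0.6751 -0.1042  0.0384] yaw 90.9
0.35 -0.05 0.24 -0.4
```

View pics/w8.png

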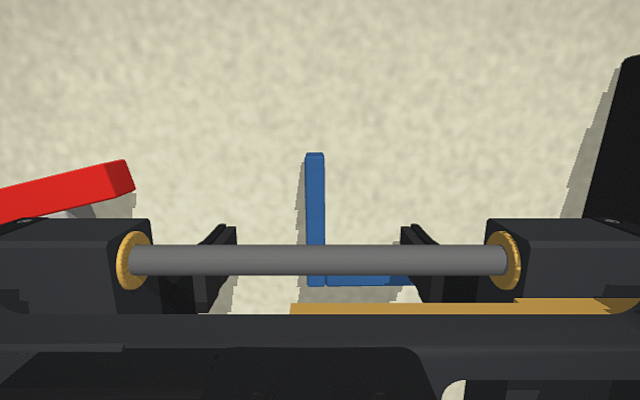

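Request:
jog_arm(plan="0.35 -0.05 0.25 -0.4; 0 0 0 0; 0 0 0 0")

```text
time: 12.55
ee_pos: [0.6739, -0.1001, 0.0346]
tcp_rot: [0.699, 0.715, -0.0, -0.0]
ft_force: [0.1, -0.1, -1.0]
opening: 1.005
```

Request:
jog_arm(plan="0 0 0 0; 0 0 0 0; 0 0 0 0; 0 0 0 0; 0 0 0 0; 0 0 0 0; 0 0 0 0; 0 0 0 0; 0 0 0 0; 0 0 0 0", hand=-1, force=30)

```text
time: 13.8
ee_pos: [0.674, -0.1003, 0.0347]
tcp_rot: [0.699, 0.715, -0.0, 0.0]
ft_force: [-0.0, 0.9, 0.6]
opening: 0.106
```

Run:
```python
from h import *
st=monitor.get_state(); st2=dict(st); st2['ee_pos']=st['ee_pos']+[0,0,.08]
plan([.5188,.1439,.085],88.2,st=st2,step=4.8)
```

```text
t=13.80 7 rows from [ 0.674  -0.1003  0.1147] yaw 91.3
3.54 -2.13 0.42 0.4; 3.52 -2.16 0.42 0.4; 3.51 -2.19 0.42 0.4; 3.49 -2.22 0.42 0.4; 3.47 -2.24 0.42 0.4; 3.45 -2.27 0.42 0.4; 3.43 -2.30 0.42 0.4
```

Request:
jog_arm(plan="0 0 -2 0; 0 0 -3 0; 0 0 -3 0; 3.54 -2.13 0.4 0.4; 3.52 -2.16 0.4 0.4; 3.51 -2.19 0.4 0.4; 3.49 -2.22 0.4 0.4; 3.47 -2.24 0.4 0.4; 3.45 -2.27 0.4 0.4; 3.43 -2.30 0.4 0.4")

```text
time: 15.05
ee_pos: [0.5181, 0.1449, 0.088]
tcp_rot: [0.716, 0.698, 0.001, 0.001]
ft_force: [0.3, -0.1, -0.3]
opening: 0.11
```

Request:
jog_arm(plan="0 0 0 0; 0 0 0 0; 0 0 0 0")

```text
time: 15.42
ee_pos: [0.5193, 0.1423, 0.0871]
tcp_rot: [0.717, 0.697, 0.0, 0.001]
ft_force: [0.8, -1.1, -1.2]
opening: 0.111
```

Run:
```python
from h import *
im,c,st=snap('wrist','w9'); print(st['ee_pos'],yaw_of(st),st['opening'])
plan([.5188,.1439,.060],88.2)
```

```text
[0.51929743 0.14225513 0.08710634] 88.40672290181183 0.11123635688647811
t=15.47 1 rows from [0.5192 0.1423 0.087 ] yaw 88.4
0.16 -0.04 2.70 0.2
```

View pics/w9.png

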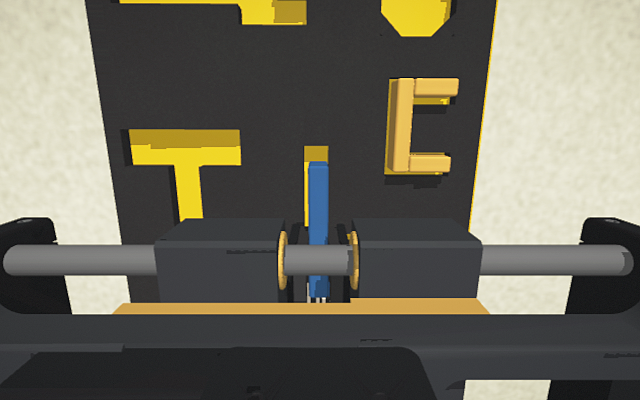

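The L is held straight above its cut-out, whose end shows at (316,155). The U at (410,125) lies within its hole.

Request:
jog_arm(plan="0.16 -0.04 1.3 0.2; 0 0 1.4 0; 0 0 0 0; 0 0 0 0")

```text
time: 15.98
ee_pos: [0.5178, 0.1452, 0.0594]
tcp_rot: [0.717, 0.697, -0.0, -0.0]
ft_force: [0.3, 0.6, -0.9]
opening: 0.106
```

Run:
```python
from h import *
im,c,st=snap('wrist','w10'); print(st['ee_pos'],yaw_of(st),st['ft_force'])
plan([.5188,.1439,.0405],88.2)
```

```text
[0.51783009 0.14523116 0.05935612] 88.35268026376139 [ 0.31908319  0.63368695 -0.853804  ]
t=16.02 1 rows from [0.518  0.1453 0.0597] yaw 88.4
-0.14 0.08 1.92 0.2
```

View pics/w10.png

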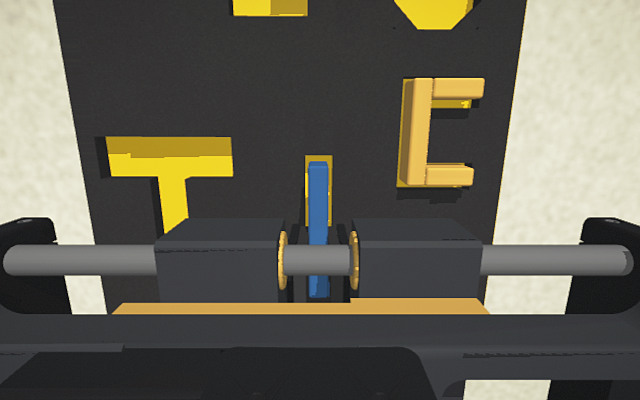

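Request:
jog_arm(plan="-0.14 0.08 0.7 0.2; 0 0 0.6 0; 0 0 0.5 0; 0 0 0 0; 0 0 0 0")

```text
time: 16.65
ee_pos: [0.5187, 0.1438, 0.0417]
tcp_rot: [0.718, 0.696, 0.0, 0.0]
ft_force: [-1.1, 0.1, 0.9]
opening: 0.109
```

Run:
```python
from h import *
im,c,st=snap('wrist','w11'); print(st['ee_pos'],yaw_of(st),st['ft_force'])
```

```text
[0.51873326 0.14379473 0.04170467] 88.14740505351286 [-1.09122363  0.06361772  0.92188648]
```

View pics/w11.png

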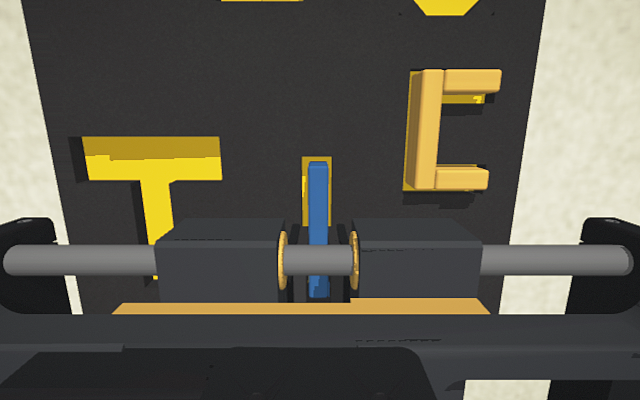

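Request:
jog_arm(plan="0 0 0.15 0; 0 0 0 0; 0 0 0 0")

```text
time: 17.08
ee_pos: [0.5187, 0.1437, 0.0402]
tcp_rot: [0.718, 0.696, 0.0, 0.0]
ft_force: [-0.0, -0.2, -0.6]
opening: 0.112
```

Request:
jog_arm(plan="0 0 0 0; 0 0 0 0; 0 0 0 0; 0 0 0 0", hand=-0.5)

```text
time: 17.58
ee_pos: [0.5187, 0.1437, 0.0402]
tcp_rot: [0.718, 0.696, 0.0, 0.0]
ft_force: [0.3, 0.1, -0.3]
opening: 0.248
```

Request:
jog_arm(plan="0 0 -1 0; 0 0 -3 0; 0 0 -5 0; -3 0 -6 0; -2 0 -4 0; 0 0 0 0; 0 0 0 0", hand=1)

```text
time: 18.45
ee_pos: [0.5165, 0.0959, 0.2259]
tcp_rot: [0.718, 0.696, -0.0, -0.0]
ft_force: [0.1, 0.1, -0.6]
opening: 0.947
```

Run:
```python
from h import *
im,c,st=snap('wrist','w12'); print(st['ee_pos'],yaw_of(st),st['ft_force'])
m=hsvmask(im,'blue')
print(np.round(fit(c,m,P['lbracket'],.5193,.1434,-.03,.004,.024,pad=9),4))
hole(im,c,'tkey',.4332,.166,-1.8)
plan([.54,-.17,.22],90,step=5.5)
```

```text
[0.51652981 0.09592824 0.22590239] 88.15575124627239 [ 0.05492883  0.14224276 -0.59821747]
[ 0.5205  0.1426 -0.0283  0.8048]
hole tkey (0.004, 0.014) x 0.4330 y 0.1658 yaw -1.83 iou 0.856
t=18.50 5 rows from [0.5162 0.0962 0.2252] yaw 88.2
-5.31 0.64 0.10 -0.4; -5.31 0.61 0.10 -0.4; -5.31 0.58 0.10 -0.4; -5.32 0.54 0.10 -0.4; -5.32 0.51 0.10 -0.4
```

View pics/w12.png

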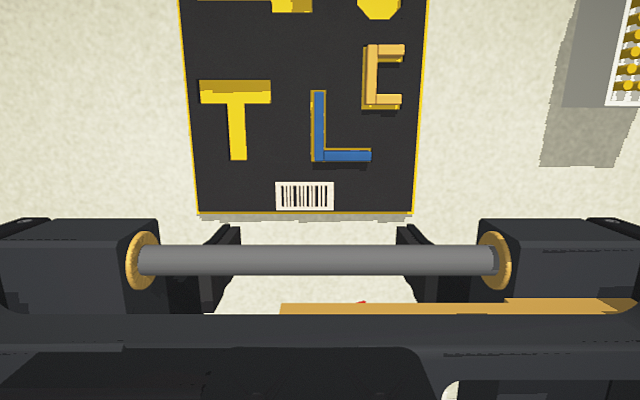

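Both brackets are seated: the L at (330,135) and the U at (383,75). Next is the red T.

Request:
jog_arm(plan="-5.4 0.6 0 -0.4; -5.4 0.6 0 -0.4; -5.4 0.6 0 -0.4; -5.4 0.55 0 -0.4; -5.4 0.5 0 -0.4; 0 0 0 0; 0 0 0 0; 0 0 0 0", hand=0)

```text
time: 19.5
ee_pos: [0.5406, -0.1724, 0.2255]
tcp_rot: [0.705, 0.709, 0.0, -0.001]
ft_force: [-0.2, 0.0, 0.3]
opening: 0.501
```

Run:
```python
from h import *
im,c,st=snap('wrist','w13'); print(st['ee_pos'],yaw_of(st),st['opening'])
r=locate(im,c,'tkey',.546,-.1043,14.6,'f13')
plan([r[0],r[1],.07],90+np.degrees(r[2]),step=4)
```

```text
[ 0.54063057 -0.17241077  0.22554217] 90.34670290836212 0.5014388216365603
tkey x 0.5458 y -0.1036 yaw 14.4 iou 0.91
t=19.55 5 rows from [ 0.5407 -0.1726  0.2258] yaw 90.3
1.38 0.11 3.12 -2.8; 1.37 0.18 3.12 -2.8; 1.36 0.24 3.12 -2.8; 1.35 0.31 3.12 -2.8; 1.33 0.38 3.12 -2.8
```

View pics/w13.png

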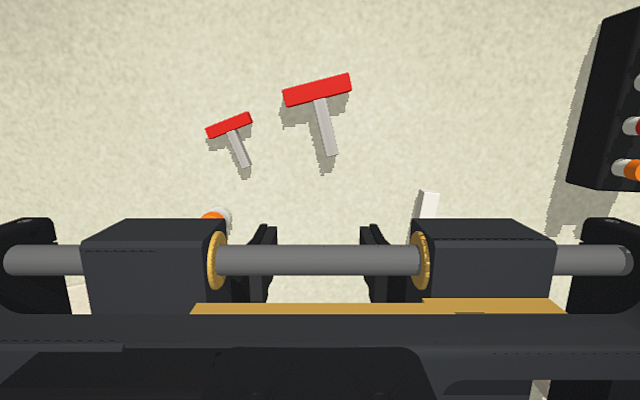

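View pics/f13_tkey.png

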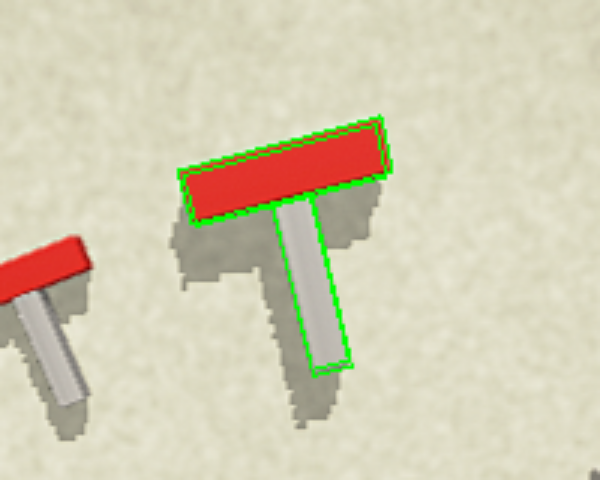

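The T fit is good, and the T hasn't moved.

Request:
jog_arm(plan="1.38 0.11 3.12 -2.8; 1.37 0.18 3.12 -2.8; 1.36 0.24 3.12 -2.8; 1.35 0.31 3.12 -2.8; 1.33 0.38 3.12 -2.8; 0 0 1.5 0; 0 0 1 0; 0 0 0 0; 0 0 0 0; 0 0 0 0")

```text
time: 20.8
ee_pos: [0.5465, -0.1062, 0.0459]
tcp_rot: [0.615, 0.789, 0.0, 0.001]
ft_force: [0.5, -0.0, 0.5]
opening: 0.503
```

Run:
```python
from h import *
im,c,st=snap('wrist','w14'); print(st['ee_pos'],yaw_of(st),st['opening'])
plan([.5456,-.1036,.0355],104.4)
```

```text
[ 0.54652286 -0.10617416  0.04590306] 104.10359882466987 0.5029595389988323
t=20.85 1 rows from [ 0.5464 -0.1061  0.0458] yaw 104.1
0.26 -0.02 1.03 -0.3
```

View pics/w14.png

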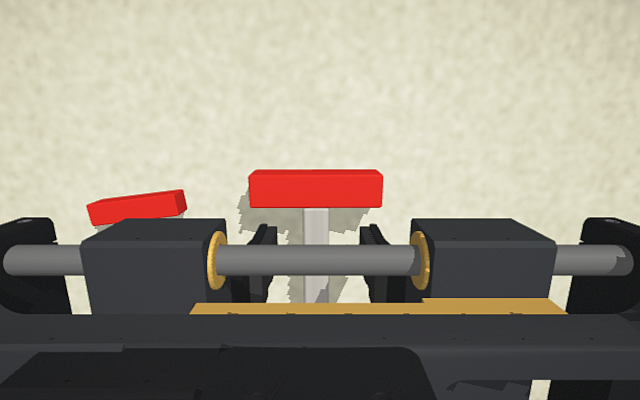

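Request:
jog_arm(plan="0.2 -0.02 1.0 -0.3; 0 0 0 0; 0 0 0 0")

```text
time: 21.22
ee_pos: [0.5452, -0.1038, 0.0348]
tcp_rot: [0.613, 0.79, -0.0, -0.0]
ft_force: [-0.5, -0.0, 0.9]
opening: 0.504
```

Request:
jog_arm(plan="0 0 0 0; 0 0 0 0; 0 0 0 0; 0 0 0 0; 0 0 0 0; 0 0 0 0; 0 0 0 0", hand=-1, force=30)

```text
time: 22.1
ee_pos: [0.5453, -0.1039, 0.0351]
tcp_rot: [0.613, 0.79, -0.0, 0.0]
ft_force: [0.0, -0.7, 0.2]
opening: 0.157
```

Run:
```python
from h import *
st=monitor.get_state(); print(st['ee_pos'],st['opening'],yaw_of(st))
# part offset from TCP in tool axes (apparent), then target TCP
p=np.array([.5458,-.1036]); d=p-st['ee_pos'][:2]; a=np.radians(yaw_of(st))
ox=d@[np.cos(a),np.sin(a)]; oy=d@[np.sin(a),-np.cos(a)]; print('off',ox,oy)
b=np.radians(88.2); t=np.array([.4331,.1660])-ox*np.array([np.cos(b),np.sin(b)])-oy*np.array([np.sin(b),-np.cos(b)]); print('target',t)
st2=dict(st); st2['ee_pos']=st['ee_pos']+[0,0,.08]
plan([*t,.085],88.2,st=st2,step=4.8)
```

```text
[ 0.54531156 -0.10394148  0.03513845] 0.15720027580669318 104.44207341926347
off 0.00020887003075806962 0.00055816764936053
target [0.43253555 0.16580877]
t=22.10 7 rows from [ 0.5453 -0.1039  0.1151] yaw 104.4
4.13 -0.60 0.43 2.3; 4.11 -0.77 0.43 2.3; 4.07 -0.93 0.43 2.3; 4.03 -1.10 0.43 2.3; 3.98 -1.26 0.43 2.3; 3.93 -1.42 0.43 2.3; 3.87 -1.58 0.43 2.3
```

Request:
jog_arm(plan="0 0 -2 0; 0 0 -3 0; 0 0 -3 0; 4.13 -0.60 0.4 2.3; 4.11 -0.77 0.4 2.3; 4.07 -0.93 0.4 2.3; 4.03 -1.10 0.4 2.3; 3.98 -1.26 0.4 2.3; 3.93 -1.42 0.4 2.3; 3.87 -1.58 0.4 2.3")

```text
time: 23.35
ee_pos: [0.4319, 0.1671, 0.0882]
tcp_rot: [0.718, 0.696, 0.001, 0.0]
ft_force: [-0.4, -0.4, -1.4]
opening: 0.155
```

Request:
jog_arm(plan="0 0 0 0; 0 0 0 0; 0 0 0 0")

```text
time: 23.72
ee_pos: [0.4328, 0.1645, 0.0874]
tcp_rot: [0.718, 0.696, 0.0, 0.0]
ft_force: [0.8, 0.1, -1.7]
opening: 0.157
```

Run:
```python
from h import *
im,c,st=snap('wrist','w15'); print(st['ee_pos'],yaw_of(st),st['opening'])
plan([.4325,.1658,.060],88.2)
```

```text
[0.43277427 0.16451191 0.08738606] 88.2072206026838 0.1571550500788253
t=23.77 1 rows from [0.4327 0.1645 0.0873] yaw 88.2
0.13 -0.03 2.73 -0.0
```

View pics/w15.png

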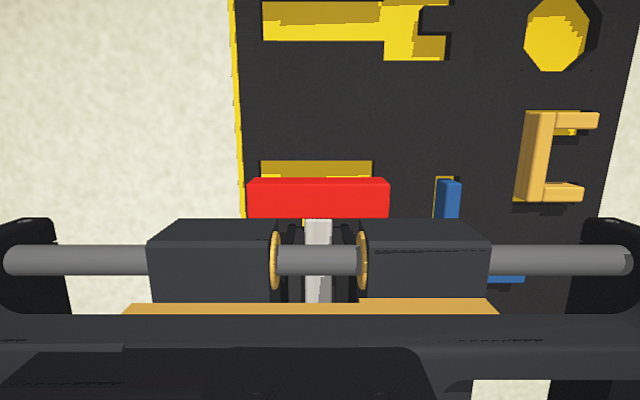

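Request:
jog_arm(plan="0.13 -0.03 1.3 0; 0 0 1.4 0; 0 0 0 0; 0 0 0 0")

```text
time: 24.28
ee_pos: [0.4317, 0.1671, 0.0598]
tcp_rot: [0.717, 0.697, -0.0, -0.0]
ft_force: [-0.5, 0.5, -1.0]
opening: 0.157
```

Run:
```python
from h import *
im,c,st=snap('wrist','w16'); print(st['ee_pos'],yaw_of(st),st['ft_force'])
plan([.4325,.1658,.0405],88.2)
```

```text
[0.4317096  0.16712418 0.05975979] 88.35584733998067 [-0.4808365   0.49505299 -1.03855307]
t=24.32 1 rows from [0.4319 0.1672 0.06  ] yaw 88.4
-0.14 0.06 1.95 0.2
```

View pics/w16.png

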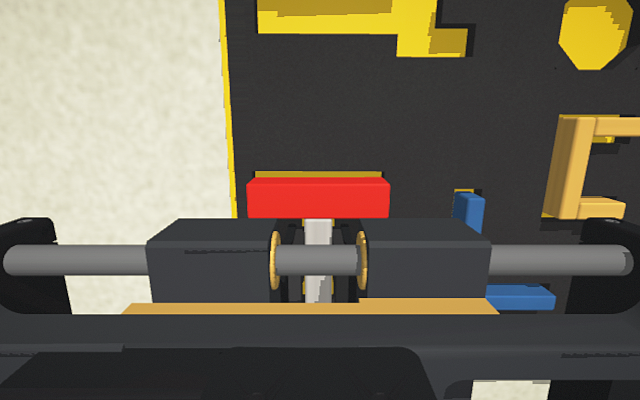

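Request:
jog_arm(plan="-0.14 0.06 0.8 0.2; 0 0 0.6 0; 0 0 0.6 0; 0 0 0 0; 0 0 0 0")

```text
time: 24.95
ee_pos: [0.4323, 0.1657, 0.0399]
tcp_rot: [0.718, 0.696, -0.0, -0.0]
ft_force: [0.0, 0.1, -1.1]
opening: 0.157
```

Run:
```python
from h import *
im,c,st=snap('wrist','w17'); print(st['ee_pos'],yaw_of(st),st['ft_force'])
```

```text
[0.43230339 0.16565958 0.03988424] 88.15050510906619 [ 0.01861969  0.09442209 -1.06394011]
```

View pics/w17.png

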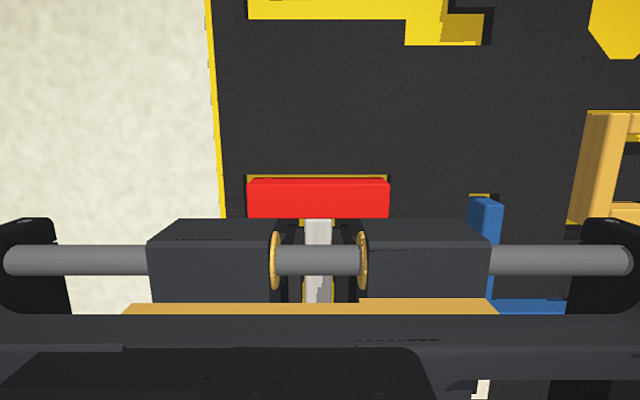

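Request:
jog_arm(plan="0 0 0 0; 0 0 0 0; 0 0 0 0; 0 0 0 0", hand=-0.4)

```text
time: 25.5
ee_pos: [0.4324, 0.1656, 0.0401]
tcp_rot: [0.719, 0.696, 0.0, 0.0]
ft_force: [-0.3, -0.7, -0.4]
opening: 0.292
```

Request:
jog_arm(plan="0 0 -1 0; 0 0 -3 0; 0 0 -5 0; -3 2 -6 0; -3 2 -5 0; 0 1 0 0; 0 0 0 0; 0 0 0 0", hand=1)

```text
time: 26.5
ee_pos: [0.4767, 0.1081, 0.2322]
tcp_rot: [0.718, 0.696, -0.001, -0.001]
ft_force: [-1.2, 0.1, -0.5]
opening: 0.988
```

Run:
```python
from h import *
im,c,st=snap('wrist','w18'); print(st['ee_pos'],yaw_of(st),st['ft_force'])
print(np.round(fit(c,hsvmask(im,'red'),CROSS,.433,.166,-.03,.004,.024,pad=9),4))
print(np.round(fit(c,hsvmask(im,'blue'),P['lbracket'],.5193,.1434,-.03,.004,.024,pad=9),4))
snap('scene','s18')
```

```text
[0.4767129  0.10805455 0.23219102] 88.26846275569635 [-1.21604089  0.09907675 -0.4864233 ]
[ 0.4336  0.1658 -0.0385  0.9287]
[ 0.5207  0.1424 -0.0293  0.8479]
```

View pics/w18.png

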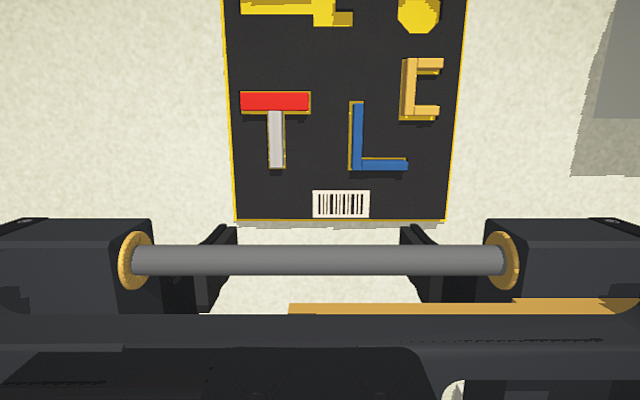

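View pics/s18.png

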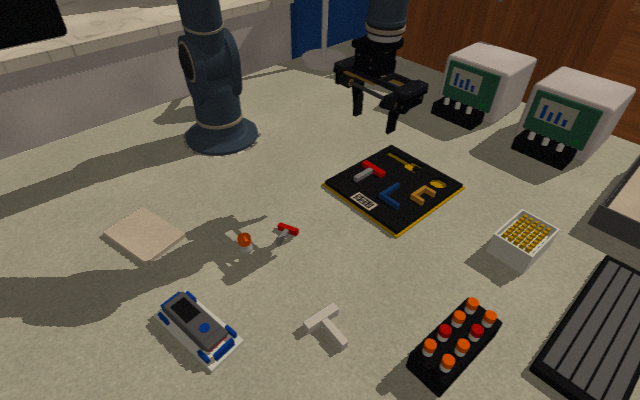

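All three parts are seated, and each fit is within 2 mm of its hole. The label is at (341,204). Next is the scanner.

Run:
```python
from h import *
im=cv2.imread('pics/w18.png')[:,:,::-1]; c=Cam('wrist')
ys,xs=np.where(im.astype(int).min(2)[185:218,300:385]>110); print(xs.min()+300,xs.max()+300,ys.min()+185,ys.max()+185)
print('label',c.back((xs.min()+xs.max()+1)/2+299.5,(ys.min()+ys.max()+1)/2+184.5,.0145))
plan([.45,-.41,.23],7,step=5.2,rot=7)
```

```text
312 369 190 217
label [0.50242781 0.07717092 0.0145    ]
t=26.60 12 rows from [0.477  0.1081 0.2324] yaw 88.3
-4.32 -0.09 0.02 6.8; -4.30 0.42 0.02 6.8; -4.22 0.92 0.02 6.8; -4.09 1.41 0.02 6.8; -3.89 1.88 0.02 6.8; -3.64 2.33 0.02 6.8; -3.34 2.74 0.02 6.8; -2.99 3.12 0.02 6.8; -2.61 3.45 0.02 6.8; -2.18 3.73 0.02 6.8
-1.73 3.96 0.02 6.8; -1.25 4.14 0.02 6.8
```

Request:
jog_arm(plan="-4.32 -0.09 0 6.8; -4.30 0.42 0 6.8; -4.22 0.92 0 6.8; -4.09 1.41 0 6.8; -3.89 1.88 0 6.8; -3.64 2.33 0 6.8; -3.34 2.74 0 6.8; -2.99 3.12 0 6.8; -2.61 3.45 0 6.8; -2.18 3.73 0 6.8")

```text
time: 27.85
ee_pos: [0.4538, -0.3244, 0.2327]
tcp_rot: [0.985, 0.174, -0.001, -0.001]
ft_force: [0.0, 0.3, 0.8]
opening: 0.998
```

Request:
jog_arm(plan="-1.73 3.96 0 6.8; -1.25 4.14 0 6.8; 0 0 0 0; 0 0 0 0; 0 0 0 0")

```text
time: 28.48
ee_pos: [0.4495, -0.4085, 0.2333]
tcp_rot: [0.998, 0.059, -0.0, -0.001]
ft_force: [0.9, 0.6, -0.6]
opening: 1.002
```

Run:
```python
from h import *
im,c,st=snap('wrist','w19'); print(st['ee_pos'],yaw_of(st),st['opening'])
for n in['scanner_c','scanner_lens','dock_seat','scanner']:
    for d in spotter.landmark_of('wrist',n)[:2]: print(n,d, c.back(*d['location'],.022))
```

```text
[ 0.44947181 -0.4085055   0.23331744] 6.7248329274166005 1.0018809369574992
scanner_c {'location': [311.1, 110.0], 'confidence': 0.78} [ 0.52252427 -0.39351074  0.022     ]
scanner_c {'location': [313.9, 107.7], 'confidence': 0.64} [ 0.52515039 -0.39613709  0.022     ]
scanner_lens {'location': [312.8, 50.8], 'confidence': 0.83} [ 0.57929709 -0.38884023  0.022     ]
scanner {'location': [311.1, 110.0], 'confidence': 0.78} [ 0.52252427 -0.39351074  0.022     ]
scanner {'location': [313.9, 107.7], 'confidence': 0.64} [ 0.52515039 -0.39613709  0.022     ]
```

View pics/w19.png

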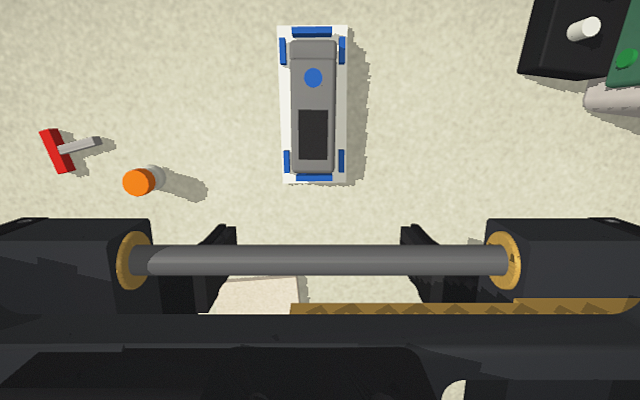

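Run:
```python
from h import *
im=cv2.imread('pics/w19.png')[:,:,::-1].copy(); c=Cam('wrist')
h=cv2.cvtColor(im,cv2.COLOR_RGB2HSV); S,V=h[:,:,1].astype(int),h[:,:,2].astype(int)
print(im[60,300],im[60,330],im[130,295],im[130,333],im[100,283],im[100,341],im[100,270])
g=((V<170)&(S<60)).astype(np.uint8); g[:, :288]=0; g[:,339:]=0; g[:38]=0; g[178:]=0
for (a,b,d,e) in[(70,86,303,323),(108,162,296,330)]: g[a:b,d:e]=1
g=cv2.morphologyEx(g,cv2.MORPH_OPEN,np.ones((5,5)))
cv2.imwrite('pics/m19.png',np.hstack([cv2.resize(im[10:200,260:370,::-1],None,fx=3,fy=3),cv2.cvtColor(cv2.resize(g[10:200,260:370]*255,None,fx=3,fy=3),cv2.COLOR_GRAY2BGR)]))
r=fit(c,g.astype(float),P['scanner'],.5245,-.395,.11,.026,.036); print(r[:2],np.degrees(r[2]),r[3])
cn=max(cv2.findContours(g,0,2)[0],key=cv2.contourArea); b=cv2.minAreaRect(cn); print(b, c.back(*b[0],.036))
# dock via blue+white
w=((S<40)&(V>215)).astype(np.uint8); bl=hsvmask(im,'blue')
r2=fit(c,np.clip(((V>200)&(S<25))+bl+g,0,1).astype(float),P['dockplate'],.5245,-.395,.11,0,.008,pad=10); print(r2[:2],np.degrees(r2[2]),r2[3])
```

```text
[134 133 129] [129 127 123] [135 134 130] [90 89 86] [242 241 234] [189 187 174] [219 216 192]
(np.float64(0.5221464895005303), np.float64(-0.39754596769487216)) 6.56561099219087 0.9544387694116006
((312.4999694824219, 105.99998474121094), (131.99996948242188, 46.99999237060547), 90.0) [ 0.52594356 -0.39661944  0.036     ]
(np.float64(0.5248572645828992), np.float64(-0.3951952589892142)) 6.582382910089185 0.8286195612013303
```

View pics/m19.png

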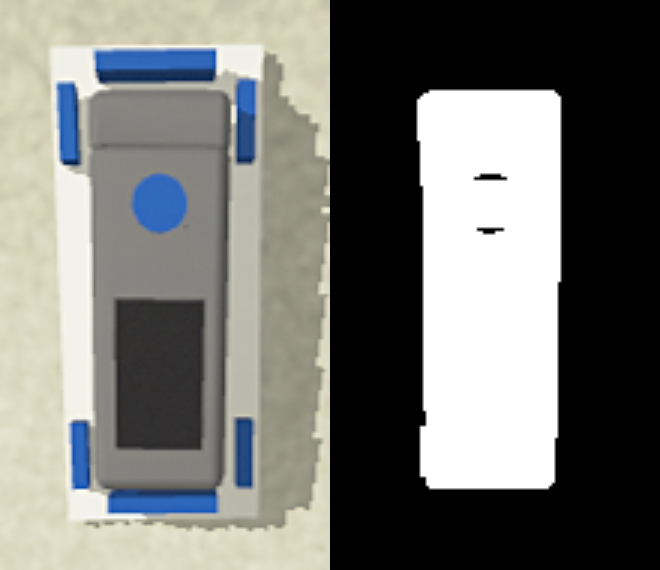

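Run:
```python
from h import *
plan([.5235,-.3965,.09],6.6,step=4)
```

```text
t=28.73 5 rows from [ 0.449  -0.4099  0.2338] yaw 6.6
1.51 -0.10 2.88 0.0; 1.51 -0.10 2.88 0.0; 1.51 -0.10 2.88 0.0; 1.51 -0.10 2.88 0.0; 1.51 -0.10 2.88 0.0
```

Request:
jog_arm(plan="1.5 -0.1 2.9 0; 1.5 -0.1 2.9 0; 1.5 -0.1 2.9 0; 1.5 -0.1 2.9 0; 1.5 -0.1 2.9 0; 0 0 0 0; 0 0 0 0; 0 0 0 0")

```text
time: 29.72
ee_pos: [0.5227, -0.398, 0.0904]
tcp_rot: [0.998, 0.057, 0.001, 0.001]
ft_force: [-0.1, -0.0, -0.2]
opening: 0.999
```

Run:
```python
from h import *
im,c,st=snap('wrist','w20'); print(st['ee_pos'],yaw_of(st))
plan([.5235,-.3965,.036],6.6,step=2.5)
```

```text
[ 0.52271804 -0.3980153   0.09036558] 6.484296237138186
t=29.77 3 rows from [ 0.5227 -0.3979  0.0903] yaw 6.5
0.03 -0.04 1.81 -0.0; 0.03 -0.04 1.81 -0.0; 0.03 -0.04 1.81 -0.0
```

View pics/w20.png

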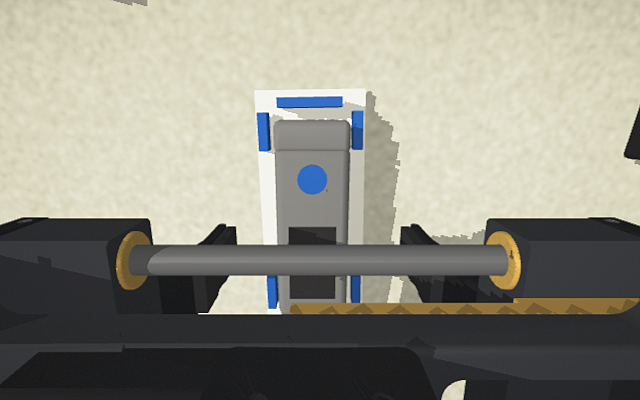

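Run:
```python
from h import *
c=Cam('wrist'); st=monitor.get_state()
a=np.radians(yaw_of(st)); X=np.array([np.cos(a),np.sin(a)]);Y=np.array([np.sin(a),-np.cos(a)])
for u,v,z in [(312,121,.030),(312,121,.036),(275,190,.036),(349,190,.036),(254,91,.008),(366,91,.008),(263,150,.022),(270,290,.018)]:
    d=c.back(u,v,z)[:2]-st['ee_pos'][:2]; print(u,v,z,(d@X*1000).round(1),(d@Y*1000).round(1))
```

```text
312 121 0.03 64.7 -2.5
312 121 0.036 64.8 -2.4
275 190 0.036 24.2 -24.9
349 190 0.036 24.2 19.8
254 91 0.008 83.4 -40.1
366 91 0.008 83.3 32.1
263 150 0.022 46.9 -33.5
270 290 0.018 -52.9 -33.3
```

Request:
jog_arm(plan="0 -0.09 1.8 0; 0 -0.09 1.8 0; 0 -0.09 1.8 0; 0 0 0 0; 0 0 0 0; 0 0 0 0")

```text
time: 30.52
ee_pos: [0.523, -0.3947, 0.0353]
tcp_rot: [0.998, 0.057, 0.001, 0.0]
ft_force: [0.4, 0.6, -0.1]
opening: 1.0
```

Request:
jog_arm(plan="0 0 0 0; 0 0 0 0; 0 0 0 0; 0 0 0 0; 0 0 0 0; 0 0 0 0; 0 0 0 0; 0 0 0 0", hand=-1, force=45)

```text
time: 31.52
ee_pos: [0.5225, -0.3943, 0.0347]
tcp_rot: [0.998, 0.057, 0.0, 0.0]
ft_force: [-0.0, -0.9, -0.4]
opening: 0.53
```

Run:
```python
from h import *
st=monitor.get_state(); print(st['ee_pos'],yaw_of(st)); st2=dict(st); st2['ee_pos']=st['ee_pos']+[0,0,.08]
plan([.4987,-.0408,.1152],88.2,st=st2,step=3,rot=6)
```

```text
[ 0.52248068 -0.39429599  0.03468551] 6.545019164513447
t=31.52 14 rows from [ 0.5225 -0.3943  0.1147] yaw 6.5
0.12 -2.53 -0.00 -5.8; 0.38 -2.50 -0.00 -5.8; 0.63 -2.45 -0.00 -5.8; 0.87 -2.38 -0.00 -5.8; 1.11 -2.27 -0.00 -5.8; 1.34 -2.15 -0.00 -5.8; 1.55 -2.00 -0.00 -5.8; 1.74 -1.83 -0.00 -5.8; 1.92 -1.65 -0.00 -5.8; 2.08 -1.44 -0.00 -5.8
2.21 -1.23 -0.00 -5.8; 2.33 -0.99 -0.00 -5.8; 2.42 -0.75 -0.00 -5.8; 2.48 -0.50 -0.00 -5.8
```

Request:
jog_arm(plan="0 0 -1 0; 0 0 -1.5 0; 0 0 -1.5 0; 0 0 -2 0; 0 0 -2 0; 0 0 0 0")

```text
time: 32.28
ee_pos: [0.5238, -0.3952, 0.1174]
tcp_rot: [0.998, 0.057, 0.002, 0.002]
ft_force: [0.7, 0.2, -2.0]
opening: 0.522
```

Request:
jog_arm(plan="0.12 -2.53 0 -5.8; 0.38 -2.50 0 -5.8; 0.63 -2.45 0 -5.8; 0.87 -2.38 0 -5.8; 1.11 -2.27 0 -5.8; 1.34 -2.15 0 -5.8; 1.55 -2.00 0 -5.8; 1.74 -1.83 0 -5.8; 1.92 -1.65 0 -5.8; 2.08 -1.44 0 -5.8")

```text
time: 33.52
ee_pos: [0.5057, -0.1409, 0.1142]
tcp_rot: [0.845, 0.535, -0.0, -0.0]
ft_force: [0.0, -0.3, -1.8]
opening: 0.524
```

Request:
jog_arm(plan="2.21 -1.23 0 -5.8; 2.33 -0.99 0 -5.8; 2.42 -0.75 0 -5.8; 2.48 -0.50 0 -5.8; 0 0 0 0; 0 0 0 0; 0 0 0 0")

```text
time: 34.4
ee_pos: [0.5003, -0.0418, 0.1145]
tcp_rot: [0.722, 0.692, -0.0, 0.0]
ft_force: [0.7, 0.1, -0.9]
opening: 0.525
```

Run:
```python
from h import *
im,c,st=snap('wrist','w21'); print(st['ee_pos'],yaw_of(st),st['opening'])
im,c,st=snap('scene','s21')
plan([.4987,-.0408,.0932],88.2)
```

```text
[ 0.50027795 -0.04184498  0.11454499] 87.62749607221153 0.5245655807213676
t=34.50 1 rows from [ 0.5003 -0.0416  0.1146] yaw 87.6
0.07 -0.16 2.14 -0.6
```

View pics/w21.png

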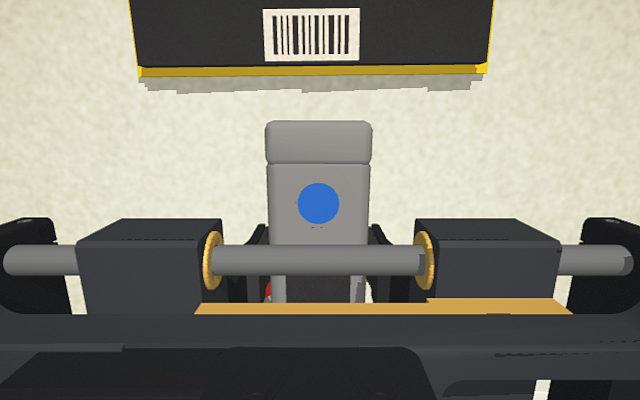

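View pics/s21.png

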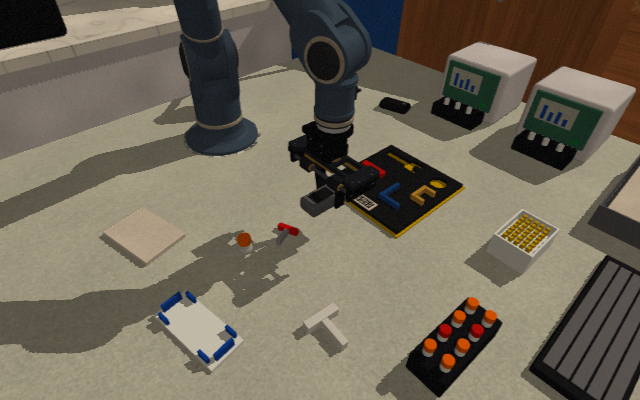

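The scanner is held straight, with its nose at (319,122) and the label ahead at (311,35). I'll check the pitch and then lower it.

Run:
```python
from h import *
c=Cam('wrist'); st=monitor.get_state(); Rm=R.from_quat(st['tcp_rot']).as_matrix()
for p in [(.0645,0,-.0013),(.0645,.023,-.0013),(.0645,0,.010),(.0645,0,.02)]: print(p,c.proj(st['ee_pos']+Rm@np.array(p)).round(1))
print('label',c.back(311,35,.0145))
```

```text
(0.0645, 0, -0.0013) [[314.4 117.7]]
(0.0645, 0.023, -0.0013) [[371.1 117.7]]
(0.0645, 0, 0.01) [[314.7 117.7]]
(0.0645, 0, 0.02) [[314.9 117.7]]
label [0.50194086 0.07662712 0.0145    ]
```

Request:
jog_arm(plan="0.05 -0.1 1.1 -0.4; 0 0 1.0 0; 0 0 0 0; 0 0 0 0; 0 0 0 0")

```text
time: 35.12
ee_pos: [0.4995, -0.0401, 0.0939]
tcp_rot: [0.718, 0.696, 0.0, 0.0]
ft_force: [0.3, -0.6, -2.2]
opening: 0.525
```

Run:
```python
from h import *
im,c,st=snap('wrist','w22'); print(st['ee_pos'],yaw_of(st),st['opening'])
Rm=R.from_quat(st['tcp_rot']).as_matrix(); l=st['ee_pos']+Rm@np.array([.0575,0,.0127+.006]); d=Rm@np.array([1,0,1])/2**.5
L=np.array([.5024,.0771,.0145]); t=(L-l)@d; print('range',t,'miss',np.linalg.norm(L-l-d*t),l+d*t-L)
```

```text
[ 0.49953347 -0.04014392  0.09385893] 88.1432913259811 0.5253240848486762
range 0.08515829806017133 miss 0.0011621839884516849 [0.00099716 0.00040545 0.00043813]
```

View pics/w22.png

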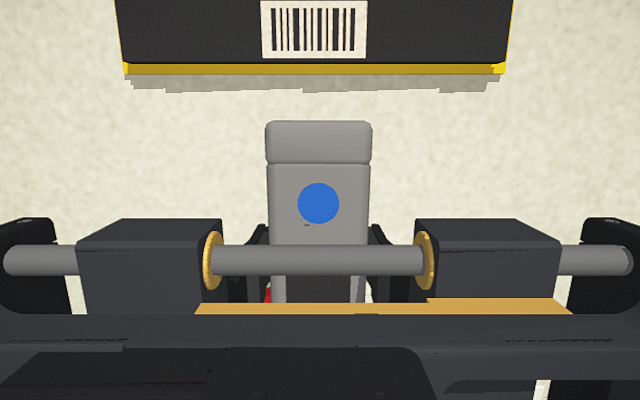

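Run:
```python
from h import *
for f,c0,c1 in(('w20',258,366),('w22',240,395),('w21',240,395)):
    im=cv2.imread(f'pics/{f}.png').astype(float).mean(2)
    for r in range(118,225,8):
        row=im[r]; cc=c0+np.where(row[c0:c1]<165)[0]
        print(f,r,cc.min() if len(cc) else '',cc.max() if len(cc) else '',end=' | ')
    print()
im=cv2.imread('pics/w22.png'); cv2.imwrite('pics/c22.png',cv2.resize(im[100:240,230:410],None,fx=4,fy=4,interpolation=cv2.INTER_CUBIC))
im=cv2.imread('pics/s21.png'); cv2.imwrite('pics/cs21.png',cv2.resize(im[120:240,270:420],None,fx=5,fy=5,interpolation=cv2.INTER_CUBIC))
```

```text
w20 118 258 362 | w20 126 258 365 | w20 134 258 365 | w20 142 259 365 | w20 150 259 365 | w20 158 275 365 | w20 166 275 365 | w20 174 275 365 | w20 182 276 365 | w20 190 276 365 | w20 198 276 365 | w20 206 276 365 | w20 214 277 365 | w20 222 277 365 | 
w22 118   | w22 126 266 370 | w22 134 265 372 | w22 142 265 371 | w22 150 265 371 | w22 158 266 371 | w22 166 266 370 | w22 174 266 369 | w22 182 267 369 | w22 190 267 369 | w22 198 267 369 | w22 206 268 368 | w22 214 268 368 | w22 222 268 368 | 
w21 118   | w21 126 266 370 | w21 134 265 372 | w21 142 265 371 | w21 150 265 371 | w21 158 266 371 | w21 166 266 370 | w21 174 266 369 | w21 182 267 369 | w21 190 267 369 | w21 198 267 369 | w21 206 268 368 | w21 214 268 368 | w21 222 268 368 |
```

View pics/cs21.png

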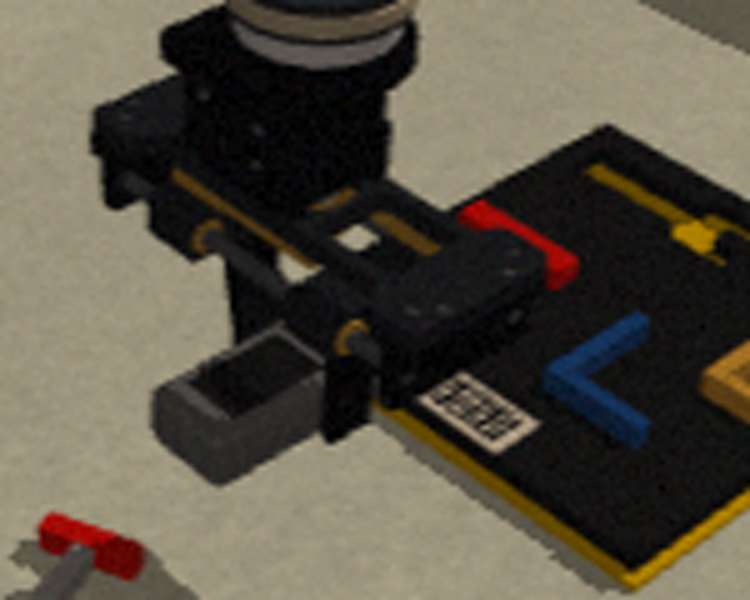

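The width taper matches a level scanner, so I'm holding it here for more than 3 s.

Request:
jog_arm(plan="0 0 0 0; 0 0 0 0; 0 0 0 0; 0 0 0 0; 0 0 0 0; 0 0 0 0; 0 0 0 0; 0 0 0 0; 0 0 0 0; 0 0 0 0")

```text
time: 36.42
ee_pos: [0.4992, -0.0402, 0.0936]
tcp_rot: [0.718, 0.696, -0.0, 0.0]
ft_force: [0.1, -0.6, -1.1]
opening: 0.526
```

Request:
jog_arm(plan="0 0 0 0; 0 0 0 0; 0 0 0 0; 0 0 0 0; 0 0 0 0; 0 0 0 0; 0 0 0 0; 0 0 0 0; 0 0 0 0; 0 0 0 0")

```text
time: 37.67
ee_pos: [0.4993, -0.0402, 0.0936]
tcp_rot: [0.718, 0.696, 0.0, 0.0]
ft_force: [0.4, 0.1, -1.9]
opening: 0.524
```

Request:
jog_arm(plan="0 0 0 0; 0 0 0 0; 0 0 0 0; 0 0 0 0; 0 0 0 0; 0 0 0 0; 0 0 0 0; 0 0 0 0; 0 0 0 0; 0 0 0 0")

```text
time: 38.92
ee_pos: [0.4993, -0.0402, 0.0936]
tcp_rot: [0.718, 0.696, -0.0, 0.0]
ft_force: [0.3, 0.1, -1.1]
opening: 0.525
```

Run:
```python
from h import *
im,c,st=snap('wrist','w23'); print(st['time'],st['ee_pos'],yaw_of(st),st['opening'])
b=cv2.imread('pics/w22.png')[:,:,::-1].astype(int); print('diff in scanner area',np.abs(im.astype(int)-b)[118:215,260:380].mean())
Rm=R.from_quat(st['tcp_rot']).as_matrix(); l=st['ee_pos']+Rm@np.array([.0575,0,.0127+.006]); d=Rm@np.array([1,0,1])/2**.5
L=np.array([.5024,.0771,.0145]); t=(L-l)@d; print('range',t,'miss',np.linalg.norm(L-l-d*t))
st2=dict(st); st2['ee_pos']=st['ee_pos']+[0,0,.03]
plan([.5225,-.3943,.12],6.55,st=st2,step=3,rot=6)
```

```text
38.925 [ 0.49925483 -0.04017354  0.09363961] 88.14517572238262 0.5245154692670355
diff in scanner area 0.7378293241695304
range 0.0850300660552464 miss 0.0007855201006178841
t=38.92 14 rows from [ 0.4993 -0.0402  0.1236] yaw 88.1
-2.52 0.25 0.03 5.8; -2.48 0.50 0.03 5.8; -2.42 0.75 0.03 5.8; -2.33 0.99 0.03 5.8; -2.22 1.23 0.03 5.8; -2.08 1.44 0.03 5.8; -1.93 1.65 0.03 5.8; -1.75 1.84 0.03 5.8; -1.55 2.00 0.03 5.8; -1.34 2.15 0.03 5.8
-1.12 2.28 0.03 5.8; -0.88 2.38 0.03 5.8; -0.63 2.45 0.03 5.8; -0.38 2.51 0.03 5.8
```

Request:
jog_arm(plan="0 0 -1.5 0; 0 0 -1.5 0; -2.52 0.25 0 5.8; -2.48 0.50 0 5.8; -2.42 0.75 0 5.8; -2.33 0.99 0 5.8; -2.22 1.23 0 5.8; -2.08 1.44 0 5.8; -1.93 1.65 0 5.8; -1.75 1.84 0 5.8")

```text
time: 40.22
ee_pos: [0.5117, -0.2455, 0.1232]
tcp_rot: [0.936, 0.352, -0.001, 0.0]
ft_force: [-0.3, -1.1, -1.2]
opening: 0.526
```

Request:
jog_arm(plan="-1.55 2.00 0 5.8; -1.34 2.15 0 5.8; -1.12 2.28 0 5.8; -0.88 2.38 0 5.8; -0.63 2.45 0 5.8; -0.38 2.51 0 5.8; 0 0 0 0; 0 0 0 0; 0 0 0 0")

```text
time: 41.35
ee_pos: [0.5235, -0.393, 0.1235]
tcp_rot: [0.998, 0.061, -0.0, -0.001]
ft_force: [0.4, 0.4, -1.5]
opening: 0.526
```

Run:
```python
from h import *
im,c,st=snap('wrist','w24'); print(st['ee_pos'],yaw_of(st),st['opening'])
plan([.5225,-.3943,.07],6.55)
```

```text
[ 0.52354853 -0.39302904  0.12349064] 7.015756234978226 0.5258132490446631
t=41.40 2 rows from [ 0.5236 -0.3931  0.1236] yaw 7.0
-0.06 0.05 2.68 0.2; -0.06 0.05 2.68 0.2
```

View pics/w24.png

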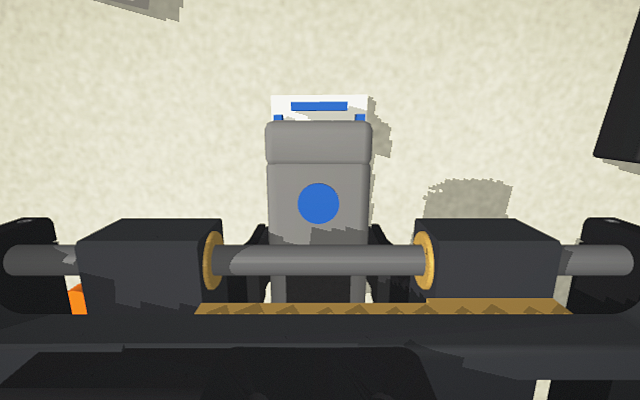

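Request:
jog_arm(plan="-0.06 0.05 2.7 0.2; -0.04 0.0 2.3 0.2; 0 0 0 0; 0 0 0 0; 0 0 0 0")

```text
time: 42.02
ee_pos: [0.5234, -0.3952, 0.075]
tcp_rot: [0.998, 0.057, 0.001, 0.001]
ft_force: [0.1, 0.4, -1.4]
opening: 0.525
```

Run:
```python
from h import *
im,c,st=snap('wrist','w25'); print(st['ee_pos'],yaw_of(st),st['opening'],st['ft_force'])
cv2.imwrite('pics/c25.png',cv2.resize(im[70:250,230:410,::-1],None,fx=3.3,fy=3.3,interpolation=cv2.INTER_CUBIC))
plan([.5225,-.3943,.0355],6.55,step=1)
```

```text
[ 0.52342942 -0.39516577  0.07502571] 6.555143512816208 0.5253043132509231 [ 0.11442389  0.35702689 -1.36297106]
t=42.08 4 rows from [ 0.5233 -0.3951  0.0749] yaw 6.5
-0.02 -0.02 0.99 -0.0; -0.02 -0.02 0.99 -0.0; -0.02 -0.02 0.99 -0.0; -0.02 -0.02 0.99 -0.0
```

View pics/c25.png

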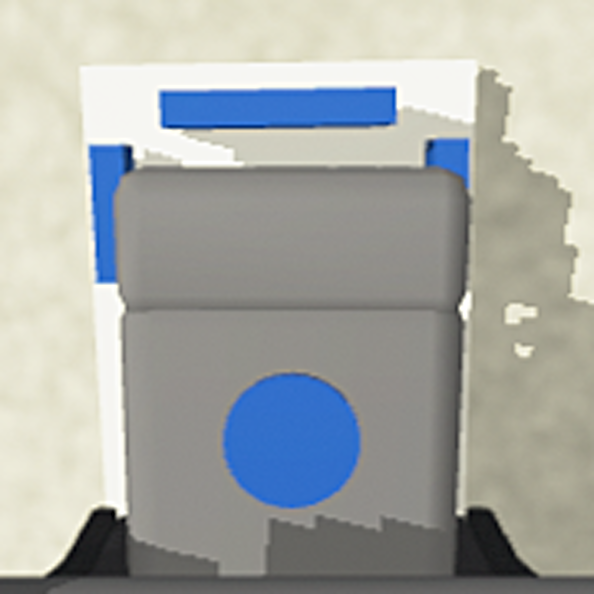

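Request:
jog_arm(plan="-0.03 -0.1 1 0; -0.03 -0.08 1 0; 0 0 0.8 0; 0 0 0.5 0; 0 0 0 0; 0 0 0 0")

```text
time: 42.82
ee_pos: [0.522, -0.3933, 0.0409]
tcp_rot: [0.998, 0.057, 0.0, 0.0]
ft_force: [1.6, -0.1, -1.9]
opening: 0.526
```

Run:
```python
from h import *
im,c,st=snap('wrist','w26'); print(st['ee_pos'],yaw_of(st),st['opening'],st['ft_force'])
cv2.imwrite('pics/c26.png',cv2.resize(im[70:250,230:410,::-1],None,fx=3.3,fy=3.3,interpolation=cv2.INTER_CUBIC))
```

```text
[ 0.52204443 -0.39327415  0.04087729] 6.541655691240326 0.5258884402041617 [ 1.59991251 -0.12731325 -1.89183347]
```

View pics/c26.png

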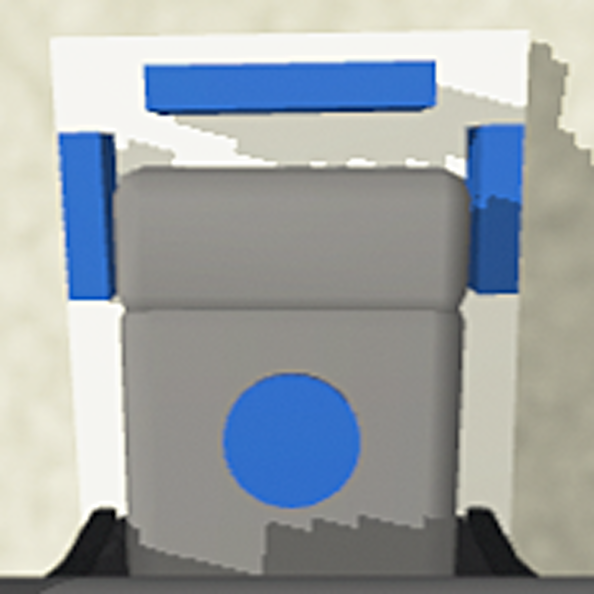

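Request:
jog_arm(plan="0 0 0.3 0; 0 0 0.3 0; 0 0 0 0; 0 0 0 0")

```text
time: 43.38
ee_pos: [0.5219, -0.3932, 0.0347]
tcp_rot: [0.998, 0.057, 0.0, 0.0]
ft_force: [0.6, 0.4, -0.8]
opening: 0.525
```

Request:
jog_arm(plan="0 0 0 0; 0 0 0 0; 0 0 0 0; 0 0 0 0; 0 0 0 0; 0 0 0 0", hand=1)

```text
time: 44.12
ee_pos: [0.5218, -0.3931, 0.0347]
tcp_rot: [0.998, 0.057, 0.0, 0.0]
ft_force: [-1.1, 0.1, 0.9]
opening: 0.99
```

Request:
jog_arm(plan="0 0 -2 0; 0 0 -3 0; 0 0 -5 0; -3 0 -5 0; -3 0 -4 0; -2 0 0 0; 0 0 0 0; 0 0 0 0")

```text
time: 45.12
ee_pos: [0.4429, -0.4013, 0.2238]
tcp_rot: [0.998, 0.058, -0.0, -0.001]
ft_force: [-0.3, 0.2, -0.3]
opening: 1.004
```

Run:
```python
from h import *
im,c,st=snap('wrist','w27'); print(st['ee_pos'],yaw_of(st),st['opening'],st['ft_force'])
snap('scene','s27'); snap('top','t27')
```

```text
[ 0.44290734 -0.40127741  0.22382406] 6.608006838023342 1.0044364293762043 [-0.31928774  0.23413426 -0.25638253]
```

View pics/w27.png

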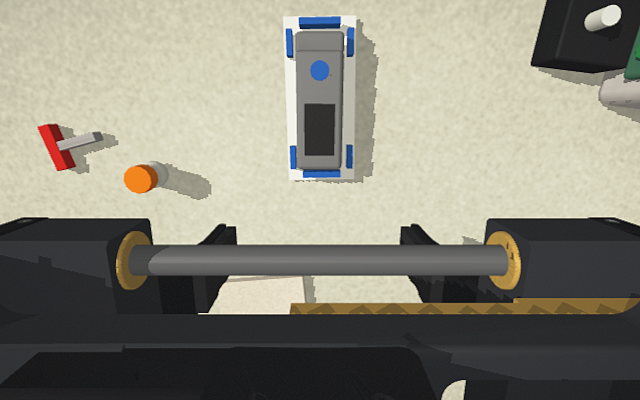

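View pics/s27.png

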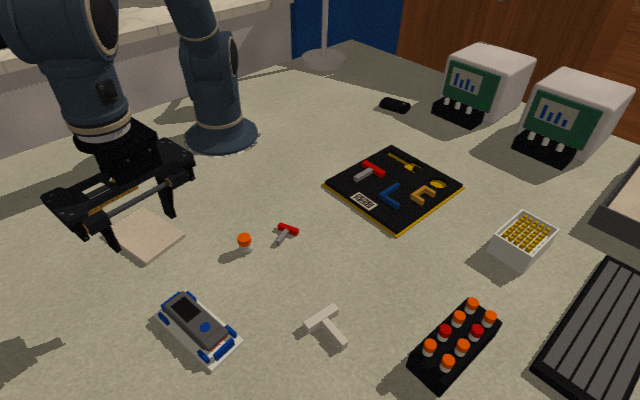

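View pics/t27.png

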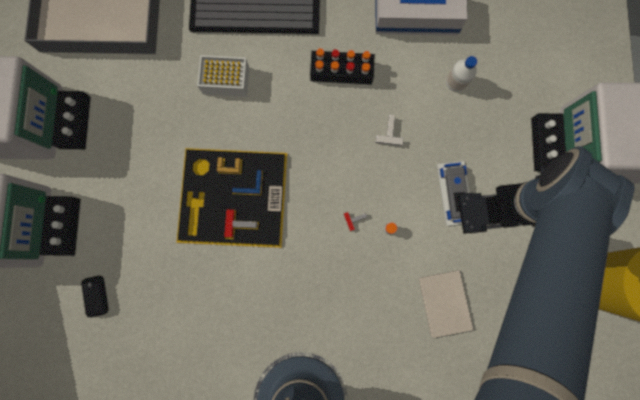

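The scanner lies in its dock at (320,100). The tray shows all three parts in place, and the vial and notepad are untouched. I'll take one close look at the tray and dock before handing in.

Run:
```python
from h import *
a=cv2.imread('pics/s27.png'); b=cv2.imread('pics/s18.png')
A=cv2.resize(a[140:240,315:470],(780,500),interpolation=cv2.INTER_CUBIC)
cv2.imwrite('pics/z27.png',A)
print('tray diff since placing',np.abs(a.astype(int)-b)[160:225,345:450].mean(), 'dock diff',np.abs(a.astype(int)-cv2.imread('pics/scene0.png'))[280:375,145:250].mean())
c=Cam('top'); im=cv2.imread('pics/t27.png')[:,:,::-1].copy()
print(fit(c,hsvmask(im,'red'),CROSS,.433,.166,-.03,.004,.024,pad=9), fit(c,hsvmask(im,'blue'),P['lbracket'],.5193,.1434,-.03,.004,.024,pad=9))
```

```text
tray diff since placing 3.490989010989011 dock diff 8.6796992481203
(np.float64(0.4352152443173813), np.float64(0.16944955929484354), np.float64(-0.010579946712687693), np.float64(0.8804269908056725)) (np.float64(0.521605462481405), np.float64(0.14617456434325826), np.float64(-0.030334001286199452), np.float64(0.7027057173816049))
```

View pics/z27.png

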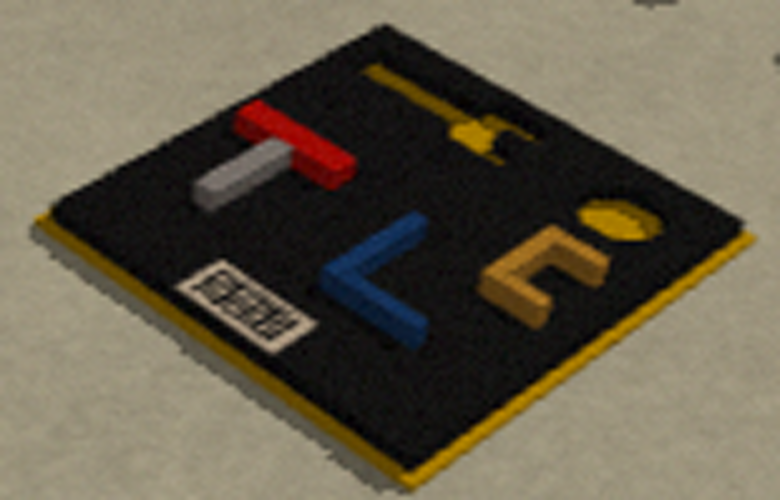

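```bash
python3 -c "
from rig import workorder; print(workorder.job_done())"
```

```text
the job is handed in; nothing more can be done
None
```

The job is done and handed in at about 45 s of the 210 s allowed. Three loose parts were on the bench: the T-handled key (the larger red one), the L bracket and the U bracket. There was no spanner or socket. Each part is seated flat in its own cut-out.

- **Scan:** I held the scanner level, about 8.5 cm from the label by calculation from the gripper pose. Its line of sight passed within about 1 mm of the label centre, and it stayed still for almost 4 s. I have no read signal from the scanner to confirm the scan.
- **Scanner return:** It is back in its dock, and the gripper is open and clear of everything.
- **Last checks:** The final pictures show all three parts standing proud of the foam evenly, the scanner between the dock cheeks, and the vial, notepad and look-alikes where they were.
- **Part positions:** After each placing, the wrist camera put the parts within about 2 mm of their cut-out positions.
- **Disagreement:** The overhead camera put the red key and L bracket 2 to 4 mm off the wrist camera's figures. Both were off in the same direction, so I took this as camera calibration error. I did not re-measure the U bracket from overhead.

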